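Load the UV instrument cabinet in a dental laboratory

ROBOT

A 6-joint arm with a two-finger parallel gripper is mounted at the origin on the work surface. World frame = base frame: x ahead of the robot, y to its left, z up, the work surface at z = 0. Lengths are in m, angles in degrees, forces in N, time in s.
With the tool pointing down it reaches from about 0.35 to 0.875 m from the base axis. Payload 4.2 kg.
Tool frame: the origin (TCP) lies on the mounting face of the last link; the fingertips stand 182 mm ahead of it and the grasp point (between the pads) lies 164 mm ahead of it (r.tcp_to_grasp is the distance from the TCP to the grasp point, in m); z points along the fingers, y is the line along which they close (so a half turn about z gives the same grasp; the last joint's range is limited). The gripper opens to 87 mm and grips with 3 to 60 N. Pads are 19 mm wide; open, the fingers measure 117 mm over their backs; the gripper's body (75 mm by 190 mm) begins 51 mm behind the grasp point.
Start: joints at [-52.391, 22.042, 0.453, 0, -68.411, -14.817], TCP at [0.242, -0.576, 0.405] pointing down, gripper open.
Joint ranges: [-179.83, 179.83], [-69.29, 118.12], [-61.27, 80.66], [-181.25, 117.63], [-171.15, -9.14], [-177.46, 177.46]. Speed limits (degrees/s): [159.86, 159.86, 180, 180, 180, 180].

INTERFACE

Orientations are given as a 3x3 rotation matrix whose columns are the frame's x, y, z axes.
In Python, from station import sense, eyes, r gives the robot as it stands.
- The arm moves only by the tool jog_arm, never from a script. Its argument "increments" is a list of rows, each a list of 4 numbers: the shift along the tool's x, y, z normalised to -1 to 1, where 1 is 0.02 m, then the turn about the tool's z normalised to -1 to 1, where 1 is 0.08 rad. A call has 1 to 10 rows; each row shifts and turns the commanded pose from where the row before left it, along the tool's axes as they then stand; what a row does not reach is not made up. A row lasts 1/10 s, in which the tool goes at most 50 mm and 8.59 degrees, less where a joint would pass 70% of its speed; a pose out of reach is approached as far as the arm can. A call with a number of a shift or a turn outside -1 to 1 is refused whole. A call with a gripper value outside its range is refused whole. "grip" is the finger opening in mm, from 0 to 87, set as the call begins (left out, the last holds). The fingers move at their own pace and stop on an object; the grip force is fixed at half the most. Time passes only in rows, so rows that do not move let the fingers close. It gives the time, the measured TCP pose, the force, the opening and the grip force at its end, in the units of the state.
- sense(): the state, without advancing time (a new reading comes with each control period).
- eyes.capture(name): name is "scene" or "top" or "wrist"; returns the picture (384x512x3 uint8, blue, green, red); there is no depth.
- eyes.get_calibration(name): a dict with "camera_matrix" (3x3 intrinsics, pixels), "k1" (the pictures are not rectified: a ray, as slopes to the right and down, at radius r is drawn at 1 + k1 r^2 times it, then the intrinsics apply), "R" (3x3) and "t" (3): a world point X has camera coordinates R X + t; the wrist camera has in their place "T_tool_cam" (4x4, takes a point from camera to tool coordinates, whose origin is the TCP and whose axes are the flange's). Camera axes: x right, y down, z forward; pixel columns grow to the right and rows downward; lengths in m; the calibration is good to about 2 mm. A picture is of the moment at which its call begins: read the wrist's pose just before it. get_calibration takes no time and is no camera call.
- r.finish_job(): hands the job in; it is judged then, once.
Trained networks look in the newest picture that a camera, given by its name, has taken for a name from the list of things; names that differ only in an ending like _2 or _b are one class to them, and where a whole thing is asked for, a point or a joint stands for the part that bears it (a point fixed in the world has none). Each returns a list of dicts, best first, with "conf" (0 to 1); they miss things now and then, are a little off and sometimes report something else, mostly with a low value. They report only what shows in the picture. A call takes as long as a camera call.
- eyes.spot_in(camera, name): "centre" ([x, y, z] in m, in world coordinates, good to about 4 mm: the middle of the surface that is visible of it).
- eyes.outline_of(camera, name): "mask" (384x512 bool, what is visible of it).
The state is a dict: "time_s": time; "joints": joint angles; "joint_velocities": joint speeds; "effort": joint torques, N m; "tcp_pos": TCP position; "ee_rot": TCP orientation; "wrist_force": force on the tool from outside, world axes, zero at the start; "moment": the same for the moment, N m; "gripper_width": opening from 0.0 (shut) to 1.0 (fully open); "gripper_force": force on a finger pad.
Only numpy, scipy, OpenCV 4.12 (cv2) and the standard library are available. Lean on these libraries where they do the work, as an engineer would, in place of code of your own. Each camera call takes 0.05 s, during which the arm holds its last target. There are 200 camera calls.

TASK

Load the UV cabinet: first take the white plaster model standing in the tray's way and set it upright on the middle of the round cork pad, then pull the tray fully out by its black tab. Lay every instrument that is there flat in the lane of its handle's colour, between the white fins, blade towards the cabinet and the handle at the front. When all are in, slide the tray fully home and press the blue button right down; leave everything else where it stands.

Things in the scene. Friction and masses are not known exactly. Their poses are not given: they have to be found in the camera images.
- cabinet: low white UV instrument cabinet, fixed, 200 deep (its x) x 216 wide (its y) x 85 mm tall; origin at the centre of its underside, which stands on the 2 mm mat; its front (-x side) faces the robot. The tray slides in and out of the front under a roof whose underside is 56 mm above the origin
- tray (a joint): how far the tray is pulled out along the cabinet's -x, m: 0 = fully home, 0.165 = fully out. Tray: aluminium, 166 mm long, 182 wide, floor top 14 mm above the work surface, four lanes along x, 44 mm apart, coloured; parted only at both ends by white fins 30 mm long, 4 thick, 12 tall; lips front and rear 18 mm over the floor; sides open
- tray_grip (a point): centre of the top of the tray's upright black grip tab, which stands in front of the tray: 12 mm thick (x), 24 mm wide (y), 50 mm tall, top 66 mm above the work surface; axes as the cabinet's; moves with the tray
- start_button (a joint): travel of the blue start button on the cabinet's top, m: 0 = up, 0.006 = fully down (5 N, springs back)
- start_button_top (a point): centre of the top face of the blue start button (30 mm wide), pressed downwards
- model: white plaster dental model, 58 (x) x 50 (y) x 22 mm base with a narrower tooth arch up to 37 mm, 150 g; origin at the centre of its underside; it stands in front of the tray, in its way
- cork_pad: round cork pad, fixed, 90 mm across, 4 mm thick, where the model belongs; origin at the centre of its underside, on the 2 mm mat
- tool_red: wax knife with a red handle, lying on the mat (may be absent): handle 80 x 14 x 14 mm, steel shaft and flat blade 50 mm long beyond it, 130 mm overall, about 45 g; origin in the middle of the handle, on its axis (handle 40 mm to either side); its +x points to the blade
- tip_red (a point): tip of the blade of the red instrument, 90 mm along +x from its origin
- lane_red (a point): point on the tray floor in the middle of the width of the red lane, where the middle of the handle belongs, 53 mm behind the front lip; x points along the lane into the cabinet, y across it, z up; moves with the tray
- tool_yellow: spatula with a yellow handle, lying on the mat (may be absent): handle 80 x 14 x 14 mm, steel shaft and flat blade 50 mm long beyond it, 130 mm overall, about 45 g; origin in the middle of the handle, on its axis (handle 40 mm to either side); its +x points to the blade
- tip_yellow (a point): tip of the blade of the yellow instrument, 90 mm along +x from its origin
- lane_yellow (a point): point on the tray floor in the middle of the width of the yellow lane, where the middle of the handle belongs, 53 mm behind the front lip; x points along the lane into the cabinet, y across it, z up; moves with the tray
- tool_green: carver with a green handle, lying on the mat (may be absent): handle 80 x 14 x 14 mm, steel shaft and flat blade 50 mm long beyond it, 130 mm overall, about 45 g; origin in the middle of the handle, on its axis (handle 40 mm to either side); its +x points to the blade
- tip_green (a point): tip of the blade of the green instrument, 90 mm along +x from its origin
- lane_green (a point): point on the tray floor in the middle of the width of the green lane, where the middle of the handle belongs, 53 mm behind the front lip; x points along the lane into the cabinet, y across it, z up; moves with the tray
- tool_black: scraper with a black handle, lying on the mat (may be absent): handle 80 x 14 x 14 mm, steel shaft and flat blade 50 mm long beyond it, 130 mm overall, about 45 g; origin in the middle of the handle, on its axis (handle 40 mm to either side); its +x points to the blade
- tip_black (a point): tip of the blade of the black instrument, 90 mm along +x from its origin
- lane_black (a point): point on the tray floor in the middle of the width of the black lane, where the middle of the handle belongs, 53 mm behind the front lip; x points along the lane into the cabinet, y across it, z up; moves with the tray
- wax_box: white wax box with a pink top, 70 x 45 x 22 mm; origin under its centre; not part of the job, to be left where it is
- bur_block: yellow bur holder block, 35 x 55 x 22 mm; origin under its centre; not part of the job, to be left where it is
- brush_cup: lilac cup with brushes, 80 mm wide, about 180 mm tall; origin under its centre; not part of the job, to be left where it is
- model_b: cream-coloured second dental model, 58 x 50 x 37 mm; origin under its centre; not part of the job, to be left where it is

How it is judged:
By the outcome, as a careful person would: the job done as asked, in the order asked, and still so for the second after the job is handed in, with the robot touching nothing.
Of tool_red, tool_yellow, tool_green, tool_black only 3 to 4 are there at a start; the rules pass over those that are not, and their reading is None.
At some moment in a run one of tool_red, tool_yellow, tool_green, tool_black, model may be knocked a few centimetres aside while the robot is not near it.
Once in a run the grip may slacken for a moment while it holds something.
It also fails if it takes over 210 s, if anything falls off the work surface, if the arm or the gripper's body presses on something with over 40 N, if the wrist force passes 120 N, or if a joint passes its speed limit or range.

## Working session

There is one attempt and no reset: what is moved stays moved. The work goes in short steps, Python scripts to look and compute and a tool call to move; the robot and the scene stay as the last step left them, time stands still between calls to the robot, and variables do not carry over. Pictures are saved under pics/ and viewed, at most 14 in all, crops included, and the job is handed in when it is done.

Besides the shell and the picture viewer there is one more tool, called after "Emit:" as a command line: name --pt "numbers of a row" for each row, then --argument value for the rest. jog_arm: Moves the arm, as the interface text tells. Its arguments: {"type":"object","properties":{"increments":{"type":"array"},"grip":{"type":"number"}},"required":["increments"]}

```bash
ls; mkdir -p pics
python3 - <<'E'
from station import sense, eyes, r
import cv2, numpy as np
s=sense(); print(s['time_s'],s['tcp_pos'],np.round(s['ee_rot'],3).tolist(),r.tcp_to_grasp)
for c in ('scene','top'):
    cv2.imwrite(f'pics/{c}1.png',eyes.capture(c))
for c in ('top','scene'):
    for n in ['model','cork_pad','cabinet','tray_grip','start_button_top','tool_red','tool_yellow','tool_green','tool_black','wax_box','bur_block','brush_cup','lane_red']:
        try: print(c,n,[(np.round(d['centre'],4).tolist(),round(d['conf'],2)) for d in eyes.spot_in(c,n)][:3])
        except Exception as e: print(n,e)
E
```

```text
pics
0.0 [ 0.24208298 -0.57600137  0.40365919] [[-0.922, -0.387, -0.001], [-0.387, 0.922, 0.002], [0.0, 0.002, -1.0]] 0.1635
top model [([0.4864, 0.1475, 0.0342], 0.84), ([0.5288, 0.5403, 0.0274], 0.67), ([0.5271, -0.0999, 0.0122], 0.21)]
top cork_pad [([0.6753, -0.1018, 0.0069], 0.82), ([0.5057, -0.2992, 0.0115], 0.58), ([0.5796, 0.2188, 0.0243], 0.22)]
top cabinet [([0.6639, 0.2678, 0.0897], 0.86), ([0.5034, -0.2019, 0.0124], 0.75), ([0.5825, 0.2194, 0.0197], 0.28)]
top tray_grip [([0.5814, 0.2182, 0.0252], 0.75)]
top start_button_top [([0.6495, 0.1808, 0.1052], 0.42)]
top tool_red [([0.5024, -0.2073, 0.018], 0.56)]
top tool_yellow [([0.5182, -0.0317, 0.0168], 0.71)]
top tool_green [([0.4994, -0.3022, 0.0179], 0.66)]
top tool_black [([0.5021, -0.2047, 0.0152], 0.68), ([0.5276, -0.1012, 0.013], 0.58)]
top wax_box [([0.6502, 0.1822, 0.1034], 0.71), ([0.6661, -0.2971, 0.0243], 0.65)]
top bur_block [([0.4888, -0.4042, 0.0204], 0.51)]
top brush_cup [([0.6372, -0.4264, 0.0756], 0.76), ([0.5785, 0.2175, 0.024], 0.7), ([0.6489, 0.1797, 0.1122], 0.58)]
top lane_red [([0.5825, 0.2133, 0.0243
[... 248 characters left out ...]
8], 0.68)]
scene tray_grip [([0.5759, 0.2074, 0.0313], 0.51)]
scene start_button_top [([0.6509, 0.1725, 0.1078], 0.4)]
scene tool_red [([0.5049, -0.302, 0.0129], 0.75), ([0.5043, -0.2184, 0.0183], 0.52)]
scene tool_yellow [([0.5163, -0.0339, 0.0104], 0.72)]
scene tool_green [([0.5098, -0.3003, 0.0153], 0.74), ([0.6772, -0.1011, 0.007], 0.56)]
scene tool_black [([0.53, -0.1096, 0.011], 0.54), ([0.5185, -0.0357, 0.0188], 0.22)]
scene wax_box [([0.6749, -0.3068, 0.0268], 0.56), ([0.5178, -0.0352, 0.0125], 0.54)]
scene bur_block [([0.4963, -0.4191, 0.0209], 0.6)]
scene brush_cup [([0.6398, -0.4234, 0.0809], 0.61), ([0.5756, 0.2116, 0.0368], 0.35)]
scene lane_red [([0.5775, 0.205, 0.0319], 0.73)]
```

View pics/top1.png

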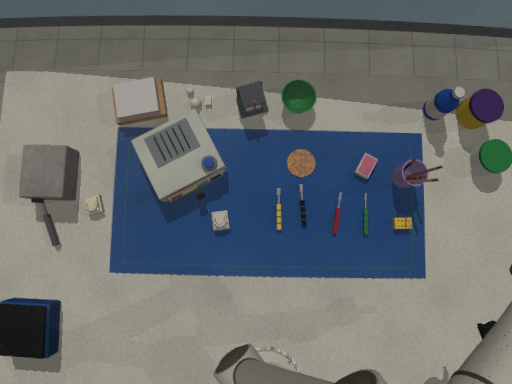

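View pics/scene1.png

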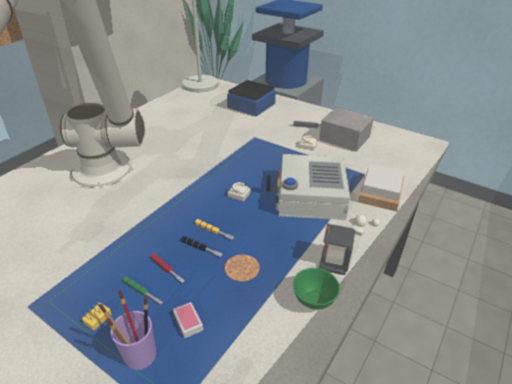

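All four tools show in the top view: yellow (279,212), black (303,208), red (338,215), green (366,215), with the blades pointing up the image, which is +x. The model is at (220,220), the tab at (201,196) and the pad at (301,163).

```bash
cat > h.py <<'E'
from station import sense, eyes, r
import cv2, numpy as np
G=r.tcp_to_grasp
def pose(cam,s=None):
    k=eyes.get_calibration(cam); K=np.array(k['camera_matrix'])
    if cam=='wrist':
        s=s or sense(); T=np.eye(4); T[:3,:3]=s['ee_rot']; T[:3,3]=s['tcp_pos']
        W=T@np.array(k['T_tool_cam']); R=W[:3,:3].T; t=-R@W[:3,3]
    else: R,t=np.array(k['R']),np.array(k['t'])
    return K,k['k1'],R,t
def proj(P,X):
    K,k1,R,t=P; c=np.atleast_2d(X)@R.T+t; q=c[:,:2]/c[:,2:]; q=q*(1+k1*(q**2).sum(1,keepdims=True))
    return q@K[:2,:2].T+K[:2,2]
def unproj(P,uv,z):
    K,k1,R,t=P; d=(np.atleast_2d(uv).astype(float)-K[:2,2])@np.linalg.inv(K[:2,:2]).T; q=d.copy()
    for _ in range(20): q=d/(1+k1*(q**2).sum(1,keepdims=True))
    D=np.c_[q,np.ones(len(q))]@R; C=-R.T@t
    return C+D*((z-C[2])/D[:,2:])
def shot(cam,name=None):
    s=sense(); im=eyes.capture(cam)
    if name: cv2.imwrite(f'pics/{name}.png',im)
    return im,pose(cam,s)
def handle(im,P,col,near,z=0.013,rad=0.1):
    """handle fit by colour near a rough xy: returns centre, yaw(line), size"""
    hsv=cv2.cvtColor(im,cv2.COLOR_BGR2HSV); h,s,v=[hsv[...,i].astype(int) for i in range(3)]
    m={'red':((h<8)|(h>172))&(s>120)&(v>50),'yellow':(h>18)&(h<34)&(s>110)&(v>90),
       'green':(h>40)&(h<88)&(s>90)&(v>30),'black':(v<60)&(s<140)}[col]
    n,l,st,_=cv2.connectedComponentsWithStats(cv2.morphologyEx(m.astype(np.uint8),cv2.MORPH_CLOSE,np.ones((5,5))),connectivity=8)
    best=[]
    for i in range(1,n):
        if st[i,4]<60: continue
        ys,xs=np.nonzero(l==i); w=unproj(P,np.c_[xs,ys],z)[:,:2]
        (c,sz,a)=cv2.minAreaRect((w*1000).astype(np.float32)); c=np.array(c)/1000
        if np.linalg.norm(c-near)<rad:
            b=cv2.boxPoints((c*1000,sz,a)); e=b[1]-b[0]; f=b[2]-b[1]; e=e if np.linalg.norm(e)>np.linalg.norm(f) else f
            if e[0]<0:e=-e
            best.append((st[i,4],np.round(c,4).tolist(),round(float(np.degrees(np.arctan2(e[1],e[0]))),1),np.round(sorted(sz),1).tolist()))
    return sorted(best,reverse=True)[:3]
def state():
    s=sense(); R=np.array(s['ee_rot']); g=np.array(s['tcp_pos'])+R[:,2]*G
    return s,R,g,np.degrees(np.arctan2(R[1,1],R[0,1]))
def plan(g,yaw=None):
    """yaw: world angle of tool y axis (mod 180). prints turn units, then shift units after the turn"""
    s,R,g0,y0=state(); d=0
    if yaw is not None: d=(yaw-y0+90)%180-90
    a=np.radians(y0+d); ty=np.array([np.cos(a),np.sin(a)]); tx=np.array([ty[1]*-1,ty[0]])*-1
    tx=np.array([-np.sin(a),np.cos(a)]);  # candidate sign fixed below
    tx0=R[:2,0]; a0=np.radians(y0); 
    if np.dot(tx0,[-np.sin(a0),np.cos(a0)])<0: tx=-tx
    D=np.array(g)-g0
    print('t',round(s['time_s'],2),'g',np.round(g0,4),'yaw',round(y0,2),'w',round(s['gripper_width']*87,1),'gf',np.round(s['gripper_force'],1),'F',np.round(s['wrist_force'],1),
     '\n turn units',round(-np.radians(d)/0.08,2),'shift units',np.round(np.array([D[:2]@tx,D[:2]@ty,-D[2]])/0.02,2))
E
python3 - <<'E'
from h import *
print(eyes.get_calibration('wrist'))
im,P=shot('top')
for c,n in dict(yellow=(.518,-.03),black=(.527,-.1),red=(.502,-.2),green=(.5,-.3)).items(): print(c,handle(im,P,c,n))
plan([.52,.15,.30])
E
```

```text
{'camera_matrix': array([[282.39550024,   0.        , 251.80584446],
       [  0.        , 282.39550024, 192.08082178],
       [  0.        ,   0.        ,   1.        ]]), 'k1': -0.008302643724544178, 'T_tool_cam': array([[-2.37818553e-05, -9.55108782e-01, -2.96255319e-01,
         8.18364933e-02],
       [ 9.99999950e-01,  7.09633643e-05, -3.09056347e-04,
        -6.96244069e-05],
       [ 3.16205705e-04, -2.96255312e-01,  9.55108732e-01,
         2.05111835e-02],
       [ 0.00000000e+00,  0.00000000e+00,  0.00000000e+00,
         1.00000000e+00]])}
yellow [(np.int32(104), [0.5015, -0.0294], 0.7, [9.2, 76.6])]
black [(np.int32(111), [0.515, -0.1033], 4.8, [13.2, 77.4])]
red [(np.int32(103), [0.4927, -0.2064], -8.9, [12.4, 78.5])]
green [(np.int32(128), [0.4907, -0.297], -0.6, [12.6, 77.2])]
t 1.45 g [ 0.2421 -0.5762  0.2413] yaw 112.8 w 87.2 gf 0.0 F [-0.2  0.1 -0.1] 
 turn units -0.0 shift units [-26.87  28.09  -2.94]
```

Emit:
jog_arm --pt "-0.93 0.97 -0.1 0" --pt "-0.93 0.97 -0.1 0" --pt "-0.93 0.97 -0.1 0" --pt "-0.93 0.97 -0.1 0" --pt "-0.93 0.97 -0.1 0" --pt "-0.93 0.97 -0.1 0" --pt "-0.93 0.97 -0.1 0" --pt "-0.93 0.97 -0.1 0" --pt "-0.93 0.97 -0.1 0" --pt "-0.93 0.97 -0.1 0"

```text
time_s: 2.45
tcp_pos: [0.3387, -0.3242, 0.4251]
ee_rot: [[-0.922, -0.387, 0.001], [-0.387, 0.922, -0.0], [-0.0, -0.0, -1.0]]
wrist_force: [-0.1, -0.3, 0.3]
gripper_width: 0.999
gripper_force: 0.0
```

Emit:
jog_arm --pt "-0.93 0.97 -0.1 0" --pt "-0.93 0.97 -0.1 0" --pt "-0.93 0.97 -0.1 0" --pt "-0.93 0.97 -0.1 0" --pt "-0.93 0.97 -0.1 0" --pt "-0.93 0.97 -0.1 0" --pt "-0.93 0.97 -0.1 0" --pt "-0.93 0.97 -0.1 0" --pt "-0.93 0.97 -0.1 0" --pt "-0.93 0.97 -0.1 0"

```text
time_s: 3.45
tcp_pos: [0.4349, -0.0733, 0.4451]
ee_rot: [[-0.922, -0.388, 0.001], [-0.388, 0.922, 0.0], [-0.001, -0.0, -1.0]]
wrist_force: [0.2, 0.5, 0.6]
gripper_width: 0.998
gripper_force: 0.0
```

Emit:
jog_arm --pt "-0.93 0.97 -0.1 0" --pt "-0.93 0.97 -0.1 0" --pt "-0.93 0.97 -0.1 0" --pt "-0.93 0.97 -0.1 0" --pt "-0.93 0.97 -0.1 0" --pt "-0.93 0.97 -0.1 0" --pt "-0.93 0.97 -0.1 0" --pt "-0.93 0.97 -0.1 0" --pt "-0.93 0.97 -0.1 0" --pt "0 0 0 0"

```text
time_s: 4.45
tcp_pos: [0.5224, 0.1538, 0.4625]
ee_rot: [[-0.921, -0.39, 0.001], [-0.39, 0.921, 0.0], [-0.001, 0.0, -1.0]]
wrist_force: [-0.5, 0.1, 0.1]
gripper_width: 0.998
gripper_force: 0.0
```

Run:
```python
from h import *
im,P=shot('wrist','w1'); plan([.52,.15,.3])
for n in ['model','tray_grip','start_button_top','cabinet']:
    print(n,[(np.round(d['centre'],4).tolist(),round(d['conf'],2)) for d in eyes.spot_in('wrist',n)][:3])
```

```text
t 4.5 g [0.5217 0.1526 0.2989] yaw 112.89 w 87.1 gf 0.0 F [ 0.4 -1.  -0.6] 
 turn units -0.0 shift units [ 0.13 -0.09 -0.06]
model [([0.4894, 0.1449, 0.0303], 0.74), ([0.503, 0.5238, 0.014], 0.44), ([0.5136, -0.0327, 0.0143], 0.44)]
tray_grip [([0.5859, 0.2186, 0.0173], 0.92)]
start_button_top [([0.6428, 0.1758, 0.1065], 0.7), ([0.5096, -0.0276, 0.0133], 0.48)]
cabinet [([0.6301, 0.2387, 0.0876], 0.89)]
```

View pics/w1.png

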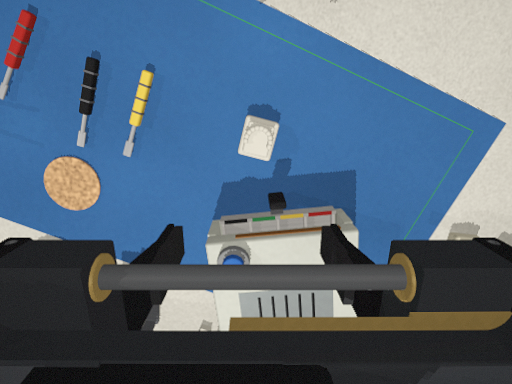

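The wrist view shows the model at (259,137), the black tab at (277,201), the tray front strip from (222,222) to (333,210), the button at (233,262) and the pad at (72,183). The lane order from -y to +y is black, green, yellow, red. I'll zoom in on the model and the cabinet front.

Run:
```python
import cv2
im=cv2.imread('pics/w1.png'); cv2.imwrite('pics/w1c.png',cv2.resize(im[105:255,190:370],None,fx=4,fy=4,interpolation=cv2.INTER_CUBIC))
```

```text
(no output)
```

View pics/w1c.png

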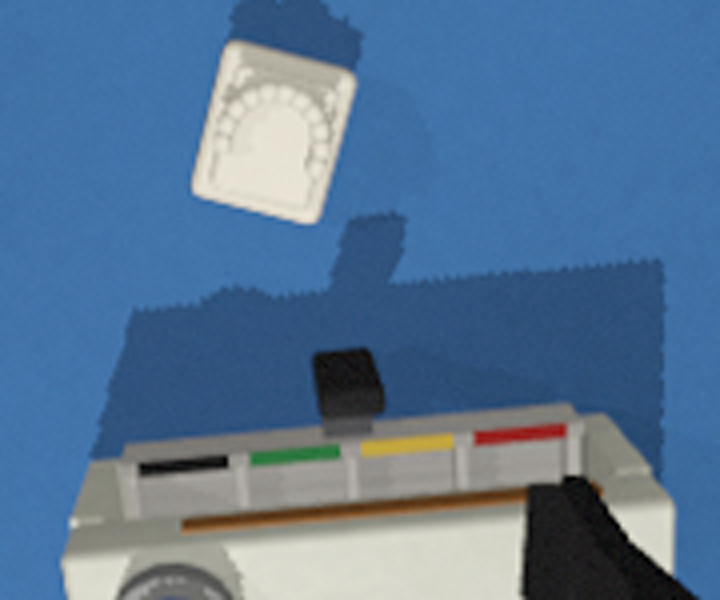

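```bash
cat >> h.py <<'E'
def ang(a,b): return np.degrees(np.arctan2(b[1]-a[1],b[0]-a[0]))
E
python3 - <<'E'
from h import *
P=pose('wrist'); f=lambda L,z: unproj(P,np.array(L)/4+[190,105],z)
m=f([(232,40),(356,72),(318,223),(193,192)],.024)
print('model',m.mean(0),[round(float(np.linalg.norm(m[i]-m[i-1])),4) for i in range(4)],ang(m[3],m[0]),ang(m[2],m[1]),ang(m[0],m[1]))
l=f([(122,447),(572,405)],.032); print('lip',l,np.linalg.norm(l[1]-l[0]),ang(*l))
q=f([(63,562),(672,487)],.087); print('roof',q,np.linalg.norm(q[1]-q[0]),ang(*q))
t=f([(322,418),(382,405),(316,393),(377,380)],.066); print('tab',t)
c=f([(140,468),(228,459),(475,437),(566,427)],.015); print('strips',c)
print('pad',unproj(P,[72,183],.006))
b=unproj(P,[233,264],.105);print('btn',b)
E
```

```text
model [0.48544691 0.14636416 0.024     ] [0.0566, 0.046, 0.0566, 0.0481] -172.33735057853045 -170.21532037425456 98.74141093672135
lip [[0.61928395 0.13850236 0.032     ]
 [0.53568449 0.29269588 0.032     ]] 0.17539814633156212 118.46532495823662
roof [[0.6445344  0.13226591 0.087     ]
 [0.53693612 0.31499901 0.087     ]] 0.2120584223799669 120.49074744267953
tab [[0.56700415 0.19852873 0.066     ]
 [0.55428323 0.21614879 0.066     ]
 [0.55920342 0.19275923 0.066     ]
 [0.54646241 0.21060195 0.066     ]]
strips [[0.63227851 0.14941099 0.015     ]
 [0.61465126 0.18113283 0.015     ]
 [0.56694863 0.26995647 0.015     ]
 [0.54878186 0.30206075 0.015     ]]
pad [[ 0.66823076 -0.10132671  0.006     ]]
btn [[0.64645212 0.17530538 0.105     ]]
```

Run:
```python
from h import *
plan([.4855,.1464,.026],98.7)
```

```text
t 4.7 g [0.5211 0.1507 0.2994] yaw 112.75 w 87.1 gf 0.0 F [-0.2  0.4  0.2] 
 turn units 3.06 shift units [ 1.79  0.06 13.67]
```

Emit:
jog_arm --pt "0 0 1 0.765" --pt "0 0 1 0.765" --pt "0 0 1 0.765" --pt "0 0 1 0.765" --pt "0.45 0 1 0" --pt "0.45 0 1 0" --pt "0.45 0 1 0" --pt "0.44 0.06 1 0" --pt "0 0 1 0" --pt "0 0 1 0"

```text
time_s: 5.7
tcp_pos: [0.4855, 0.1464, 0.2627]
ee_rot: [[-0.988, -0.152, 0.001], [-0.152, 0.988, 0.001], [-0.001, 0.0, -1.0]]
wrist_force: [-0.3, -0.3, -0.9]
gripper_width: 1.0
gripper_force: 0.0
```

Run:
```python
from h import *
plan([.4855,.1464,.026],98.7)
im,P=shot('wrist','w2')
```

```text
t 5.7 g [0.4857 0.1464 0.0992] yaw 98.73 w 87.0 gf 0.0 F [-0.3 -0.3 -0.9] 
 turn units 0.01 shift units [ 0.01 -0.    3.66]
```

View pics/w2.png

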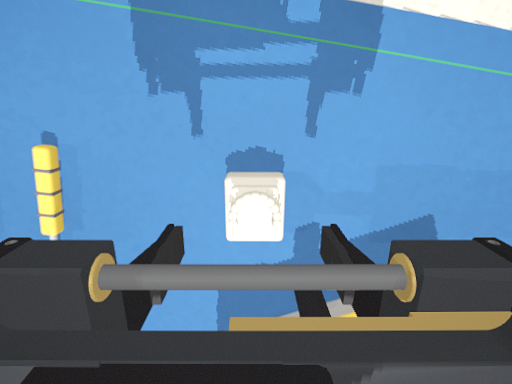

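The model sits square between the fingers at (255,207), so I'll descend and close.

Emit:
jog_arm --pt "0 0 1 0" --pt "0 0 1 0" --pt "0 0 1 0" --pt "0 0 0.6 0" --pt "0 0 0 0"

```text
time_s: 6.25
tcp_pos: [0.4856, 0.1466, 0.1899]
ee_rot: [[-0.988, -0.152, -0.002], [-0.152, 0.988, -0.002], [0.003, -0.001, -1.0]]
wrist_force: [-0.9, -0.1, -0.4]
gripper_width: 1.0
gripper_force: 0.0
```

Emit:
jog_arm --pt "0 0 0 0" --pt "0 0 0 0" --pt "0 0 0 0" --pt "0 0 0 0" --pt "0 0 0 0" --pt "0 0 0 0" --pt "0 0 0 0" --grip 25

```text
time_s: 6.95
tcp_pos: [0.486, 0.1473, 0.191]
ee_rot: [[-0.988, -0.153, 0.0], [-0.153, 0.988, 0.0], [-0.0, 0.0, -1.0]]
wrist_force: [0.1, 1.4, 3.3]
gripper_width: 0.572
gripper_force: 30.0
```

Emit:
jog_arm --pt "0 0 -0.5 0" --pt "0 0 -1 0" --pt "0 0 -1 0" --pt "0 0 -1 0" --pt "0 0 -1 0" --pt "0 0 -0.5 0"

```text
time_s: 7.55
tcp_pos: [0.486, 0.1472, 0.2928]
ee_rot: [[-0.988, -0.153, 0.003], [-0.153, 0.988, 0.001], [-0.003, 0.001, -1.0]]
wrist_force: [-0.7, -0.1, -1.1]
gripper_width: 0.574
gripper_force: 30.0
```

Run:
```python
from h import *
plan([.672,-.101,.2],98.7)
im,P=shot('top')
d=eyes.outline_of('top','cork_pad')[0]; ys,xs=np.nonzero(d['mask']); print(d['conf'],unproj(P,np.array([[(xs.min()+xs.max())/2,(ys.min()+ys.max())/2],[xs.mean(),ys.mean()]]),.006))
im,P=shot('wrist','w3')
print([(np.round(d['centre'],4).tolist(),round(d['conf'],2)) for d in eyes.spot_in('wrist','model')][:3])
hsv=cv2.cvtColor(im,cv2.COLOR_BGR2HSV); 
d=eyes.outline_of('wrist','cork_pad')
for e in d[:2]:
    ys,xs=np.nonzero(e['mask']); print(e['conf'],len(xs),unproj(P,[[xs.mean(),ys.mean()]],.006))
```

```text
t 7.55 g [0.4865 0.1475 0.1293] yaw 98.78 w 49.9 gf 30.0 F [-0.7 -0.1 -1.1] 
 turn units 0.02 shift units [ -7.29 -13.68  -3.53]
0.93 [[ 0.67199372 -0.09857866  0.006     ]
 [ 0.67219756 -0.09809595  0.006     ]]
[([0.4704, 0.1484, 0.1341], 0.65)]
```

Run:
```python
from h import *
# pad in w1 (pose then)
a=np.radians(112.85); R=np.array([[-np.sin(a),np.cos(a),0],[np.cos(a),np.sin(a),0],[0,0,-1]]); 
s=dict(ee_rot=R,tcp_pos=[.5217,.1526,.2989+G]); P=pose('wrist',s)
def ell(im,P,box):
    u0,v0,u1,v1=box; h=cv2.cvtColor(im[v0:v1,u0:u1],cv2.COLOR_BGR2HSV)
    m=((h[...,0]<25)&(h[...,1]>60)).astype(np.uint8); m=cv2.morphologyEx(m,cv2.MORPH_CLOSE,np.ones((5,5)))
    ct=max(cv2.findContours(m,0,1)[0],key=cv2.contourArea)[:,0]+[u0,v0]
    w=unproj(P,ct,.006)[:,:2]; (c,r_)=cv2.minEnclosingCircle((w*1000).astype(np.float32)); return np.array(c),r_,w.mean(0)
print(ell(cv2.imread('pics/w1.png'),P,(35,140,110,225)))
im,P=shot('scene'); print(ell(im,P,(215,245,270,290)))
im,P=shot('top'); print(ell(im,P,(280,140,322,185)))
plan([.670,-.1,.2],98.7)
```

```text
(array([670.74169922, -99.03000641]), 45.134342193603516, array([ 0.66990856, -0.09944705]))
(array([675.11254883, -96.74452972]), 44.640174865722656, array([ 0.67543601, -0.09772328]))
(array([671.4776001 , -97.83587646]), 44.09196090698242, array([ 0.67135628, -0.09775299]))
t 7.9 g [0.4852 0.1468 0.1261] yaw 98.75 w 49.7 gf 30.0 F [ 0.1 -0.6 -1.4] 
 turn units 0.01 shift units [ -7.26 -13.59  -3.69]
```

Emit:
jog_arm --pt "-0.5 -0.97 0 0" --pt "-0.52 -0.97 0 0" --pt "-0.52 -0.97 0 0" --pt "-0.52 -0.97 0 0" --pt "-0.52 -0.97 0 0" --pt "-0.52 -0.97 0 0" --pt "-0.52 -0.97 0 0" --pt "-0.52 -0.97 0 0" --pt "-0.52 -0.97 0 0" --pt "-0.52 -0.97 0 0"

```text
time_s: 8.9
tcp_pos: [0.6182, -0.0296, 0.2894]
ee_rot: [[-0.988, -0.152, -0.002], [-0.152, 0.988, -0.0], [0.002, 0.0, -1.0]]
wrist_force: [0.2, 0.1, -0.5]
gripper_width: 0.57
gripper_force: 30.0
```

Emit:
jog_arm --pt "-0.52 -0.97 0 0" --pt "-0.52 -0.97 0 0" --pt "-0.52 -0.97 0 0" --pt "-0.52 -0.97 0 0" --pt "0 0 1 0" --pt "0 0 1 0" --pt "0 0 0.6 0" --pt "0 0 0 0" --pt "0 0 0 0" --pt "0 0 0 0"

```text
time_s: 9.9
tcp_pos: [0.6713, -0.0989, 0.2399]
ee_rot: [[-0.988, -0.153, 0.002], [-0.153, 0.988, -0.0], [-0.002, -0.001, -1.0]]
wrist_force: [0.0, 0.1, -1.0]
gripper_width: 0.57
gripper_force: 30.0
```

Run:
```python
from h import *
plan([.671,-.099,.032],98.7); shot('wrist','w4')
```

```text
t 9.9 g [ 0.6716 -0.099   0.0764] yaw 98.8 w 49.6 gf 30.0 F [ 0.   0.1 -1. ] 
 turn units 0.02 shift units [0.03 0.   2.22]
```

View pics/w4.png

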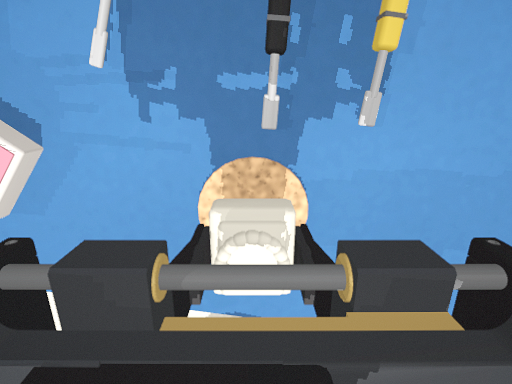

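The model is held upright and centred over the pad, whose rim spans (198..308). I'll lower it and release.

Emit:
jog_arm --pt "0 0 0.8 0" --pt "0 0 0.7 0" --pt "0 0 0.5 0" --pt "0 0 0.2 0" --pt "0 0 0 0" --pt "0 0 0 0"

```text
time_s: 10.55
tcp_pos: [0.6709, -0.099, 0.1951]
ee_rot: [[-0.988, -0.153, 0.0], [-0.153, 0.988, -0.0], [-0.0, -0.0, -1.0]]
wrist_force: [-0.3, 1.0, 1.3]
gripper_width: 0.571
gripper_force: 30.0
```

Emit:
jog_arm --pt "0 0 0 0" --pt "0 0 0 0" --pt "0 0 0 0" --pt "0 0 0 0" --pt "0 0 0 0" --grip 72

```text
time_s: 11.05
tcp_pos: [0.6709, -0.0991, 0.1947]
ee_rot: [[-0.988, -0.152, 0.0], [-0.152, 0.988, -0.0], [-0.0, -0.0, -1.0]]
wrist_force: [0.3, -0.2, 0.6]
gripper_width: 0.815
gripper_force: 0.0
```

Emit:
jog_arm --pt "0 0 -0.5 0" --pt "0 0 -1 0" --pt "0 0 -1 0" --pt "0 0 -1 0" --pt "0 0 -1 0" --pt "0 0 -1 0" --pt "0 0 0 0"

```text
time_s: 11.75
tcp_pos: [0.6716, -0.0992, 0.3094]
ee_rot: [[-0.988, -0.153, 0.008], [-0.153, 0.988, -0.0], [-0.008, -0.002, -1.0]]
wrist_force: [0.1, -0.3, 0.8]
gripper_width: 0.825
gripper_force: 0.0
```

Run:
```python
from h import *
plan([.557,.205,.15],119)
for cam in ('top','wrist'):
  im,P=shot(cam,'pl_'+cam)
  print(cam,[(np.round(d['centre'],4).tolist(),round(d['conf'],2)) for d in eyes.spot_in(cam,'model')][:3])
  for d in eyes.outline_of(cam,'model')[:3]:
    ys,xs=np.nonzero(d['mask']); w=unproj(P,np.c_[xs,ys],.028)[:,:2]; print(round(d['conf'],2),w.mean(0),cv2.minAreaRect((w*1000).astype(np.float32)))
```

```text
t 11.75 g [ 0.6729 -0.0993  0.1459] yaw 98.81 w 71.8 gf 0.0 F [ 0.1 -0.3  0.8] 
 turn units -4.41 shift units [-2.31 16.12 -0.21]
top [([0.6539, -0.0986, 0.0365], 0.6), ([0.5255, 0.5399, 0.027], 0.54), ([0.6645, 0.2659, 0.088], 0.22)]
0.66 [0.52533553 0.5386551 ] ((525.2167358398438, 539.5084838867188), (61.60650634765625, 56.923213958740234), 17.81524658203125)
0.63 [ 0.65980189 -0.09835078] ((669.5841674804688, -98.8675308227539), (62.91041564941406, 49.408592224121094), 0.36930209398269653)
wrist [([0.671, -0.0997, 0.0357], 0.56), ([0.6268, 0.1476, 0.0167], 0.19)]
0.89 [ 0.67029816 -0.09964186] ((671.6594848632812, -99.5189208984375), (60.01411056518555, 49.412818908691406), 8.745339393615723)
0.29 [ 0.55781678 -0.28587719] ((558.0975952148438, -286.3211669921875), (13.101741790771484, 48.837039947509766), 83.33242797851562)
```

Emit:
jog_arm --pt "0 0 -0.2 -0.88" --pt "0 0 0 -0.88" --pt "0 0 0 -0.88" --pt "0 0 0 -0.88" --pt "0 0 0 -0.89" --pt "-0.14 0.95 0 0" --pt "-0.14 0.95 0 0" --pt "-0.14 0.95 0 0" --pt "-0.14 0.95 0 0" --pt "-0.14 0.95 0 0" --grip 45

```text
time_s: 13.05
tcp_pos: [0.6361, -0.007, 0.3088]
ee_rot: [[-0.874, -0.485, -0.0], [-0.485, 0.874, 0.0], [0.0, 0.0, -1.0]]
wrist_force: [1.1, 0.9, 0.2]
gripper_width: 0.515
gripper_force: 0.0
```

Emit:
jog_arm --pt "-0.14 0.95 0 0" --pt "-0.14 0.95 0 0" --pt "-0.14 0.95 0 0" --pt "-0.14 0.95 0 0" --pt "-0.14 0.95 0 0" --pt "-0.14 0.95 0 0" --pt "-0.14 0.95 0 0" --pt "-0.14 0.95 0 0" --pt "-0.14 0.95 0 0" --pt "-0.14 0.95 0 0"

```text
time_s: 14.05
tcp_pos: [0.5681, 0.1724, 0.3089]
ee_rot: [[-0.874, -0.485, -0.0], [-0.485, 0.874, 0.0], [-0.0, 0.0, -1.0]]
wrist_force: [-0.1, 0.2, -0.2]
gripper_width: 0.519
gripper_force: 0.0
```

Emit:
jog_arm --pt "-0.14 0.95 0 0" --pt "-0.14 0.92 0 0" --pt "0 0 0 0" --pt "0 0 0 0"

```text
time_s: 14.45
tcp_pos: [0.5554, 0.207, 0.3089]
ee_rot: [[-0.874, -0.486, -0.0], [-0.486, 0.874, -0.0], [0.0, -0.0, -1.0]]
wrist_force: [-0.3, -0.1, -0.8]
gripper_width: 0.517
gripper_force: 0.0
```

Run:
```python
from h import *
im,P=shot('wrist','w5'); plan([.557,.205,.15],119)
print([(np.round(d['centre'],4).tolist(),round(d['conf'],2)) for d in eyes.spot_in('wrist','tray_grip')][:3])
```

```text
t 14.5 g [0.5557 0.2064 0.1453] yaw 119.03 w 45.3 gf 0.0 F [0.8 1.1 0.6] 
 turn units 0.01 shift units [-0.03 -0.09 -0.23]
[([0.5865, 0.2201, 0.0165], 0.69)]
```

View pics/w5.png

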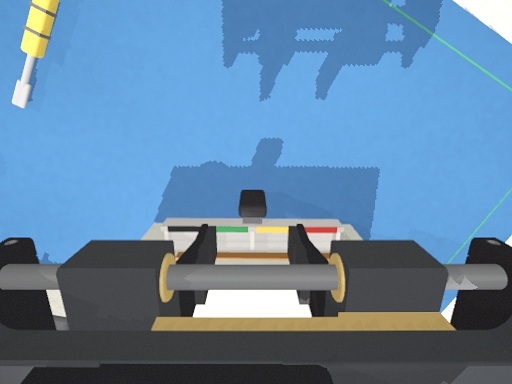

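Run:
```python
from h import *
im,P=shot('wrist')
cv2.imwrite('pics/w5c.png',cv2.resize(im[180:245,145:365],None,fx=3.6,fy=3.6,interpolation=cv2.INTER_CUBIC))
```

```text
(no output)
```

View pics/w5c.png

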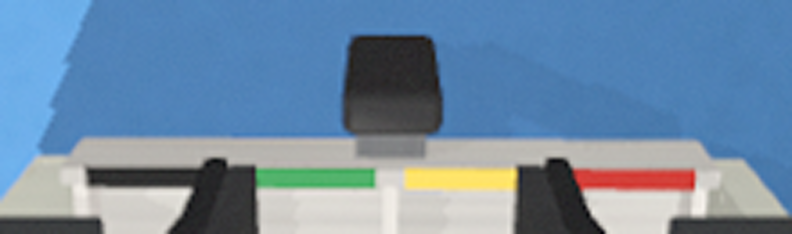

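Run:
```python
from h import *
P=pose('wrist'); f=lambda L,z: unproj(P,np.array(L)/3.6+[145,180],z)
t=f([(343,131),(442,131),(346,98),(439,98)],.066); print(t.mean(0),t)
l=f([(72,160),(708,163)],.032); print(l,np.linalg.norm(l[1]-l[0]),ang(*l),l.mean(0))
c=f([(88,178),(694,180)],.014); print(c,ang(*c),c.mean(0))
plan([*t.mean(0)[:2],.056],118.7)
```

```text
[0.55915715 0.20941315 0.066     ] [[0.56840574 0.20123458 0.066     ]
 [0.55713085 0.2216095  0.066     ]
 [0.56078733 0.19793253 0.066     ]
 [0.55030469 0.216876   0.066     ]]
[[0.62473676 0.14571171 0.032     ]
 [0.54112468 0.29864865 0.032     ]] 0.17430057190994827 118.6658450959122 [0.58293072 0.22218018 0.032     ]
[[0.63759434 0.15074495 0.014     ]
 [0.55162173 0.30743331 0.014     ]] 118.75293104396972 [0.59460804 0.22908913 0.014     ]
t 14.6 g [0.5561 0.2057 0.1453] yaw 118.95 w 44.9 gf 0.0 F [ 0.1  0.4 -0.4] 
 turn units 0.06 shift units [-0.22  0.09  4.46]
```

Emit:
jog_arm --pt "-0.1 0.05 1 0.05" --pt "-0.1 0.05 1 0" --pt "0 0 1 0" --pt "0 0 1 0" --pt "0 0 0.4 0" --pt "0 0 0 0"

```text
time_s: 15.2
tcp_pos: [0.5587, 0.209, 0.2196]
ee_rot: [[-0.877, -0.48, -0.002], [-0.48, 0.877, -0.002], [0.003, -0.0, -1.0]]
wrist_force: [0.3, 0.2, 0.1]
gripper_width: 0.516
gripper_force: 0.0
```

Emit:
jog_arm --pt "0 0 0 0" --pt "0 0 0 0" --pt "0 0 0 0" --pt "0 0 0 0" --pt "0 0 0 0" --pt "0 0 0 0" --grip 10

```text
time_s: 15.8
tcp_pos: [0.5591, 0.2096, 0.2216]
ee_rot: [[-0.877, -0.481, 0.001], [-0.481, 0.877, 0.0], [-0.001, -0.0, -1.0]]
wrist_force: [1.1, -2.3, 4.0]
gripper_width: 0.277
gripper_force: 30.0
```

Emit:
jog_arm --pt "0.3 0 0 0" --pt "0.6 0 0 0" --pt "0.8 0 0 0" --pt "1 0 0 0" --pt "1 0 0 0" --pt "1 0 0 0" --pt "1 0 0 0" --pt "1 0 0 0" --pt "0.8 0 0 0" --pt "0.4 0 0 0"

```text
time_s: 16.8
tcp_pos: [0.4206, 0.1338, 0.2217]
ee_rot: [[-0.876, -0.482, 0.006], [-0.482, 0.876, 0.004], [-0.007, 0.0, -1.0]]
wrist_force: [21.2, -4.1, -17.7]
gripper_width: 0.271
gripper_force: 30.0
```

Emit:
jog_arm --pt "0.2 0 0 0" --pt "0.15 0 0 0" --pt "0 0 0 0" --pt "0 0 0 0"

```text
time_s: 17.2
tcp_pos: [0.4188, 0.1329, 0.2217]
ee_rot: [[-0.875, -0.484, 0.015], [-0.484, 0.875, 0.009], [-0.018, 0.0, -1.0]]
wrist_force: [21.4, -3.6, -14.6]
gripper_width: 0.275
gripper_force: 30.0
```

Emit:
jog_arm --pt "0.2 0 0 0" --pt "0.2 0 0 0" --pt "0 0 0 0" --pt "0 0 0 0"

```text
time_s: 17.6
tcp_pos: [0.4151, 0.1308, 0.2225]
ee_rot: [[-0.874, -0.485, 0.025], [-0.485, 0.874, 0.015], [-0.029, 0.001, -1.0]]
wrist_force: [35.0, -4.3, -24.1]
gripper_width: 0.277
gripper_force: 30.0
```

Run:
```python
from h import *
plan([.559-.165*.877,.209-.165*.48,.056]); im,P=shot('top','t2')
cv2.imwrite('pics/t2c.png',cv2.resize(im[100:250,120:320],None,fx=4,fy=4,interpolation=cv2.INTER_CUBIC))
```

```text
t 17.6 g [0.4193 0.1333 0.0591] yaw 119.03 w 24.1 gf 30.0 F [ 35.   -4.3 -24.1] 
 turn units -0.0 shift units [ 0.3  -0.03  0.16]
```

View pics/t2c.png

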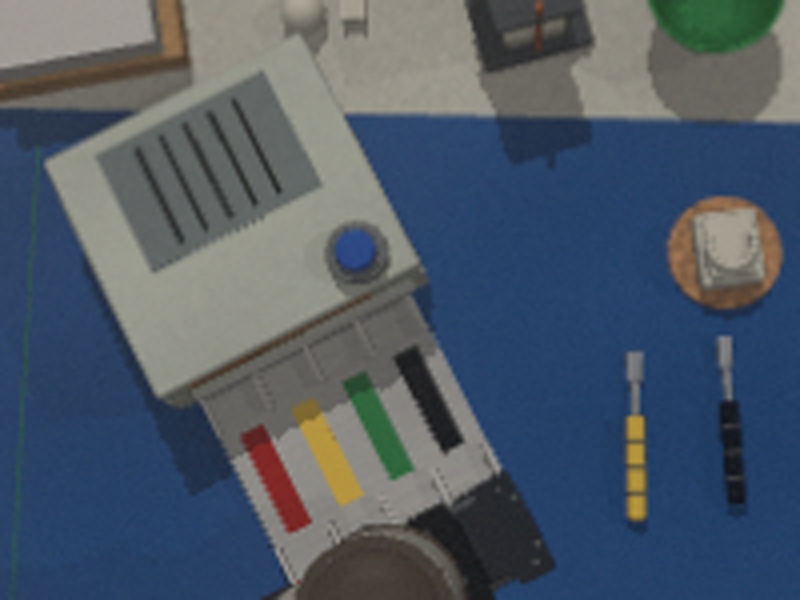

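The tray is out: all four lanes show, and the pull force rises against the stop. Next I release, rise and measure the lanes.

Emit:
jog_arm --pt "-0.3 0 0 0" --pt "-0.15 0 0 0" --pt "0 0 0 0"

```text
time_s: 17.95
tcp_pos: [0.418, 0.1324, 0.2225]
ee_rot: [[-0.876, -0.483, 0.01], [-0.483, 0.876, 0.005], [-0.011, -0.0, -1.0]]
wrist_force: [9.7, -3.8, 2.6]
gripper_width: 0.272
gripper_force: 30.0
```

Emit:
jog_arm --pt "0 0 0 0" --pt "0 0 0 0" --pt "0 0 0 0" --pt "0 0 0 0" --pt "0 0 -1 0" --pt "0 0 -1 0" --pt "0 0 -1 0" --pt "0 0 -1 0" --pt "0 0 -1 0" --pt "0 0 -1 0" --grip 45

```text
time_s: 18.95
tcp_pos: [0.4145, 0.1306, 0.3412]
ee_rot: [[-0.877, -0.481, -0.001], [-0.481, 0.877, -0.0], [0.001, 0.0, -1.0]]
wrist_force: [0.6, -0.2, 1.0]
gripper_width: 0.519
gripper_force: 0.0
```

Emit:
jog_arm --pt "-0.8 0 -0.8 0" --pt "-0.8 0 -0.8 0" --pt "-0.8 0 -0.8 0" --pt "-0.8 0 -0.8 0" --pt "-0.8 0 -0.8 0" --pt "-0.8 0 -0.8 0" --pt "-0.4 0 0 0" --pt "0 0 0 0" --pt "0 0 0 0"

```text
time_s: 19.85
tcp_pos: [0.5055, 0.1805, 0.4352]
ee_rot: [[-0.877, -0.481, -0.003], [-0.481, 0.877, -0.001], [0.003, 0.0, -1.0]]
wrist_force: [0.1, -0.5, -0.0]
gripper_width: 0.516
gripper_force: 0.0
```

Run:
```python
from h import *
im,P=shot('wrist','w6'); plan([.5,.16,.3],118.7); print(sense()['tcp_pos'].tolist(),np.array(sense()['ee_rot']).tolist())
im,P=shot('top')
for c,n in dict(yellow=(.5015,-.03),black=(.515,-.1),red=(.492,-.2),green=(.49,-.3)).items(): print(c,handle(im,P,c,n))
```

```text
t 19.9 g [0.505  0.1802 0.2719] yaw 118.74 w 44.7 gf 0.0 F [-0.7 -0.   0.3] 
 turn units 0.01 shift units [ 0.7  -0.77 -1.41]
[0.5054403540362356, 0.18044745449856459, 0.4353981081302458] [[-0.8767672295741747, -0.4809072269711548, -0.002732067301588784], [-0.48090548276593215, 0.8767714699951301, -0.0013061578174354356], [0.0030235393981092183, 0.00016866977364003298, -0.9999954148694961]]
yellow [(np.int32(104), [0.5015, -0.0294], 0.7, [9.2, 76.6])]
black [(np.int32(109), [0.515, -0.1032], 4.8, [13.0, 77.4])]
red [(np.int32(103), [0.4927, -0.2064], -8.9, [12.4, 78.5])]
green [(np.int32(127), [0.4908, -0.297], -0.6, [12.6, 77.1])]
```

View pics/w6.png

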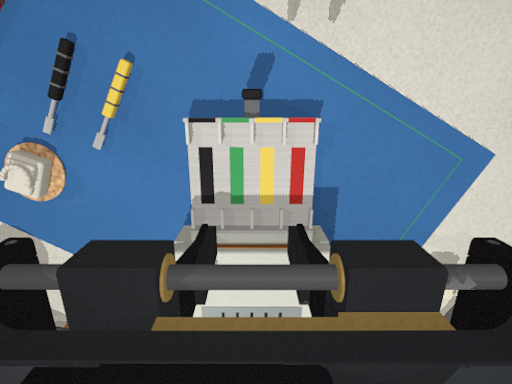

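Run:
```python
from h import *
im=cv2.imread('pics/w6.png'); P=pose('wrist')
cx=np.array([.877,.4805]); cy=np.array([-.4805,.877])
for n,b in dict(black=(199,155,216,195),green=(227,155,246,195),yellow=(257,155,277,195),red=(287,155,307,195)).items():
    u0,v0,u1,v1=b; h=cv2.cvtColor(im[v0:v1,u0:u1],cv2.COLOR_BGR2HSV); m=(h[...,2]<90) if n=='black' else h[...,1]>90
    ys,xs=np.nonzero(m); w=unproj(P,np.c_[xs+u0,ys+v0],.014)[:,:2]
    v=np.polyfit(w@cx,w@cy,1)[0]; print(n,len(xs),w.mean(0),'x',w.mean(0)@cx,'y',w.mean(0)@cy,np.degrees(np.arctan(v)))
s=unproj(P,[(207,148),(207,203.5),(267,147.5),(267,203.5)],.014)[:,:2]; print('stripe ends x',s@cx)
l=unproj(P,[(186,122),(320,120),(253,121)],.032)[:,:2]; print('lip',l@cx,l@cy,ang(l[0],l[1]))
t=unproj(P,[(243,96),(262,96),(243,89),(262,89)],.066)[:,:2]; print('tab',t@cx,t@cy)
f=unproj(P,[(222,121),(224,143),(252,121),(252,142),(282,141)],.026)[:,:2]; print('fins',f@cx,f@cy)
cv2.imwrite('pics/w6c.png',cv2.resize(im[80:240,170:340],None,fx=3.7,fy=3.7,interpolation=cv2.INTER_CUBIC))
```

```text
black 505 [0.55049996 0.12922118] x 0.5448792455138879 y -0.15118825636529531 -0.11384470675479141
green 497 [0.52898479 0.16731808] x 0.5443159992847277 y -0.10743923597820221 0.12865614588995875
yellow 551 [0.50805837 0.20594373] x 0.5445231562794361 y -0.06350939465444781 0.2201935195038272
red 534 [0.4868294  0.24479403] x 0.5445729146651456 y -0.019237157365220834 -0.08854974131871382
stripe ends x [0.50609005 0.58954837 0.50534869 0.58949331]
lip [0.46918858 0.46653148 0.46790138] [-0.17174359  0.00506363 -0.08324915] 119.57890809404738
tab [0.43764605 0.43763496 0.42990813 0.42989721] [-0.09515866 -0.07287573 -0.09509298 -0.07295997]
fins [0.46822348 0.49751182 0.46821183 0.49613771 0.49475308] [-0.12475639 -0.12289967 -0.08456528 -0.08454599 -0.04353799]
```

View pics/w6c.png

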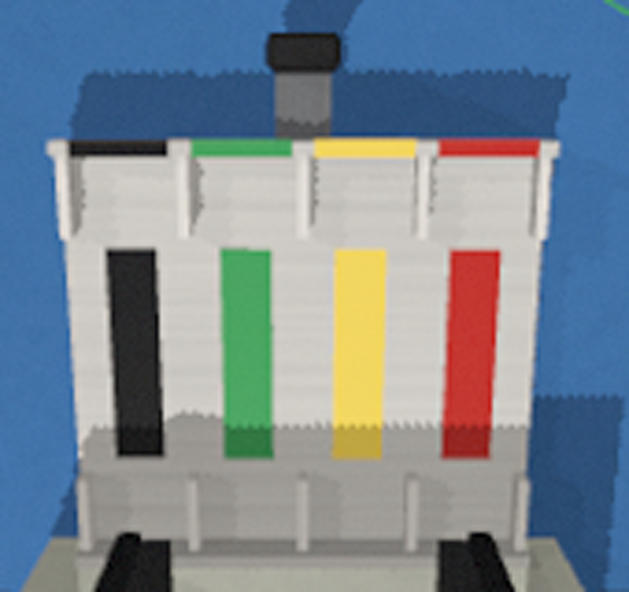

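The lane stripes are clear and the tray is square, with the fins at both ends. Next, the yellow tool.

```bash
cat >> h.py <<'E'
CX=np.array([.877,.4805]); CY=np.array([-.4805,.877])
LY=dict(black=-.1512,green=-.1074,yellow=-.0635,red=-.0192)
def lane(c,x=.5225): return x*CX+LY[c]*CY
E
python3 - <<'E'
from h import *
im=cv2.imread('pics/w6.png'); P=pose('wrist')
for c,n in dict(yellow=(.5015,-.03),black=(.515,-.1)).items(): print(c,handle(im,P,c,n))
for c in LY: print(c,lane(c))
plan([.501,-.0295,.12],90.5)
E
```

```text
yellow [(np.int32(759), [0.5028, -0.0287], 2.2, [16.7, 79.8])]
black [(np.int32(884), [0.5161, -0.1021], 5.0, [19.0, 78.9])]
black [0.5308841  0.11845885]
green [0.5098382  0.15687145]
yellow [0.48874425 0.19537175]
red [0.4674581  0.23422285]
t 19.95 g [0.5051 0.1803 0.2722] yaw 118.75 w 45.0 gf 0.0 F [-0.1  0.1  0.3] 
 turn units 6.16 shift units [  0.3  -10.49   7.61]
```

Emit:
jog_arm --pt "0 0 0 0.88" --pt "0 0 0 0.88" --pt "0 0 0 0.88" --pt "0 0 0 0.88" --pt "0 0 0 0.88" --pt "0 0 0 0.88" --pt "0 0 0 0.88" --pt "0.1 -0.95 0.69 0" --pt "0.1 -0.95 0.69 0" --pt "0.1 -0.95 0.69 0" --grip 40

```text
time_s: 20.95
tcp_pos: [0.4998, 0.1229, 0.3946]
ee_rot: [[-1.0, -0.009, -0.001], [-0.009, 1.0, -0.0], [0.001, -0.0, -1.0]]
wrist_force: [-0.6, 0.4, -0.1]
gripper_width: 0.46
gripper_force: 0.0
```

Emit:
jog_arm --pt "0 -0.95 0.69 0" --pt "0 -0.95 0.69 0" --pt "0 -0.95 0.69 0" --pt "0 -0.95 0.69 0" --pt "0 -0.95 0.69 0" --pt "0 -0.95 0.69 0" --pt "0 -0.95 0.69 0" --pt "0 -0.95 0.69 0" --pt "0 0 0 0" --pt "0 0 0 0"

```text
time_s: 21.95
tcp_pos: [0.5017, -0.0285, 0.2848]
ee_rot: [[-1.0, -0.008, -0.001], [-0.008, 1.0, -0.0], [0.001, -0.0, -1.0]]
wrist_force: [0.7, -0.6, 0.4]
gripper_width: 0.462
gripper_force: 0.0
```

Run:
```python
from h import *
im,P=shot('wrist','w7'); h=handle(im,P,'yellow',(.502,-.029)); print(h)
c=h[0][1]; plan([*c,.0245],90+h[0][2])
```

```text
[(np.int32(1169), [0.5019, -0.0307], 0.8, [13.7, 79.7])]
t 22.0 g [ 0.5021 -0.0281  0.1218] yaw 90.53 w 40.0 gf 0.0 F [ 0.3 -0.2  0.1] 
 turn units -0.06 shift units [ 0.01 -0.13  4.87]
```

Emit:
jog_arm --pt "0 -0.13 1 -0.06" --pt "0 0 1 0" --pt "0 0 1 0" --pt "0 0 1 0" --pt "0 0 0.6 0" --pt "0 0 0.35 0" --pt "0 0 0 0"

```text
time_s: 22.7
tcp_pos: [0.5022, -0.0305, 0.1857]
ee_rot: [[-1.0, -0.014, -0.001], [-0.014, 1.0, -0.0], [0.001, -0.0, -1.0]]
wrist_force: [0.6, 0.3, -0.1]
gripper_width: 0.458
gripper_force: 0.0
```

Emit:
jog_arm --pt "0 0 0 0" --pt "0 0 0 0" --pt "0 0 0 0" --pt "0 0 0 0" --pt "0 0 0 0" --pt "0 0 0 0" --pt "0 0 0 0" --grip 4

```text
time_s: 23.4
tcp_pos: [0.5022, -0.0308, 0.1864]
ee_rot: [[-1.0, -0.014, 0.001], [-0.014, 1.0, 0.0], [-0.001, 0.0, -1.0]]
wrist_force: [-1.5, 0.1, 6.0]
gripper_width: 0.156
gripper_force: 30.0
```

Emit:
jog_arm --pt "0 0 -0.5 0" --pt "0 0 -1 0" --pt "0 0 -1 0" --pt "0 0 -1 0" --pt "0 0 -1 0" --pt "0 0 -1 0"

```text
time_s: 24.0
tcp_pos: [0.5017, -0.0309, 0.2971]
ee_rot: [[-1.0, -0.014, -0.0], [-0.014, 1.0, 0.0], [0.0, 0.0, -1.0]]
wrist_force: [-0.1, 0.5, -1.7]
gripper_width: 0.156
gripper_force: 30.0
```

Run:
```python
from h import *
shot('wrist','w8'); plan([*lane('yellow'),.09],118.7)
```

```text
t 24.05 g [ 0.5039 -0.0307  0.137 ] yaw 90.84 w 13.3 gf 30.0 F [1.  0.1 2. ] 
 turn units -6.08 shift units [-4.76 10.28  2.35]
```

View pics/w8.png

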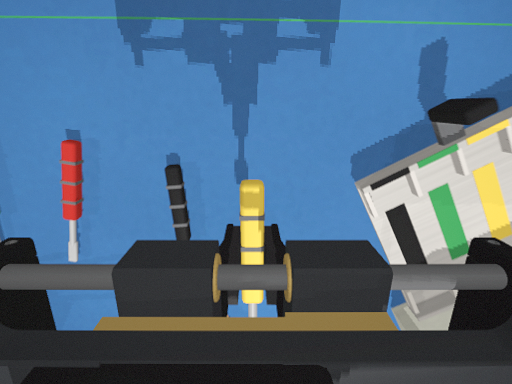

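Emit:
jog_arm --pt "0 0 0 -0.87" --pt "0 0 0 -0.87" --pt "0 0 0 -0.87" --pt "0 0 0 -0.87" --pt "0 0 0 -0.87" --pt "0 0 0 -0.87" --pt "0 0 0 -0.86" --pt "-0.43 0.93 0 0" --pt "-0.43 0.93 0 0" --pt "-0.43 0.93 0 0"

```text
time_s: 25.05
tcp_pos: [0.4976, 0.0309, 0.2958]
ee_rot: [[-0.878, -0.479, -0.001], [-0.479, 0.878, -0.0], [0.0, 0.0, -1.0]]
wrist_force: [-0.7, 0.0, -0.6]
gripper_width: 0.156
gripper_force: 30.0
```

Emit:
jog_arm --pt "-0.43 0.93 0 0" --pt "-0.43 0.93 0 0" --pt "-0.43 0.93 0 0" --pt "-0.43 0.93 0 0" --pt "-0.43 0.93 0 0" --pt "-0.43 0.93 0 0" --pt "-0.43 0.93 0 0" --pt "-0.43 0.93 0 0" --pt "0 0 0 0" --pt "0 0 0 0"

```text
time_s: 26.05
tcp_pos: [0.4867, 0.194, 0.2957]
ee_rot: [[-0.877, -0.48, -0.001], [-0.48, 0.877, -0.0], [0.001, 0.0, -1.0]]
wrist_force: [-1.0, 0.2, 0.7]
gripper_width: 0.157
gripper_force: 30.0
```

Run:
```python
from h import *
plan([*lane('yellow'),.036],118.7); im,P=shot('wrist','w9'); print(handle(im,P,'yellow',lane('yellow'),z=.13))
```

```text
t 26.05 g [0.4865 0.194  0.1322] yaw 118.69 w 13.7 gf 30.0 F [-1.   0.2  0.7] 
 turn units -0.0 shift units [-0.13  0.01  4.81]
[(np.int32(4492), [0.5309, 0.2131], -61.3, [14.0, 192.2]), (np.int32(1852), [0.4703, 0.1847], 29.4, [12.9, 52.0]), (np.int32(302), [0.4291, 0.1628], -61.3, [3.5, 20.9])]
```

View pics/w9.png

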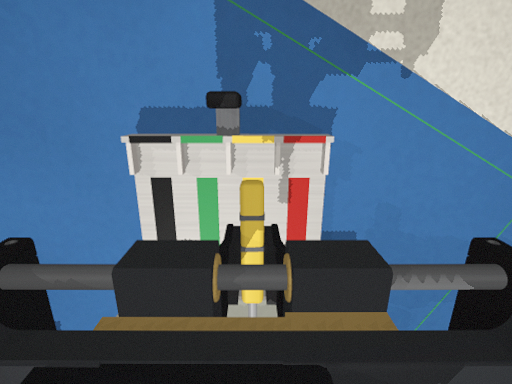

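The yellow tool is aligned over its lane: the handle's end is at (252,182), centred between the fins. I'll lower and release.

Emit:
jog_arm --pt "-0.13 0 1 0" --pt "0 0 1 0" --pt "0 0 1 0" --pt "0 0 1 0" --pt "0 0 0.5 0" --pt "0 0 0.3 0" --pt "0 0 0 0" --pt "0 0 0 0"

```text
time_s: 26.9
tcp_pos: [0.4896, 0.1953, 0.2006]
ee_rot: [[-0.878, -0.48, 0.001], [-0.48, 0.878, 0.001], [-0.001, 0.0, -1.0]]
wrist_force: [-0.2, 0.2, 0.5]
gripper_width: 0.157
gripper_force: 30.0
```

Emit:
jog_arm --pt "0 0 0 0" --pt "0 0 0 0" --pt "0 0 0 0" --pt "0 0 0 0" --pt "0 0 -0.5 0" --pt "0 0 -1 0" --pt "0 0 -1 0" --pt "0 0 -1 0" --pt "0 0 -1 0" --pt "0 0 -1 0" --grip 28

```text
time_s: 27.9
tcp_pos: [0.4891, 0.1952, 0.3116]
ee_rot: [[-0.877, -0.48, 0.001], [-0.48, 0.877, 0.0], [-0.001, 0.0, -1.0]]
wrist_force: [-0.6, -0.2, 0.1]
gripper_width: 0.322
gripper_force: 0.0
```

Run:
```python
from h import *
im,P=shot('wrist','w10'); h=handle(im,P,'yellow',lane('yellow'),z=.025,rad=.06); print(lane('yellow'),h)
im,P=shot('top')
for c,n in dict(yellow=(.489,.195),black=(.515,-.1),red=(.492,-.2),green=(.49,-.3)).items(): print(c,handle(im,P,c,n,z=.025 if c=='yellow' else .013))
plan([.5155,-.103,.137],94.9)
```

```text
[0.48874425 0.19537175] [(np.int32(1569), [0.4976, 0.201], 28.2, [17.9, 100.0]), (np.int32(276), [0.4394, 0.1687], -60.1, [6.4, 36.1])]
yellow []
black [(np.int32(106), [0.515, -0.1032], 5.1, [12.8, 77.4])]
red [(np.int32(104), [0.526, -0.1907], -6.5, [12.3, 78.2])]
green [(np.int32(128), [0.4907, -0.297], -0.6, [12.6, 77.2])]
t 28.0 g [0.4909 0.1964 0.1501] yaw 118.7 w 28.4 gf 0.0 F [-0.  -0.6  0.6] 
 turn units 5.19 shift units [  0.05 -15.02   0.66]
```

Emit:
jog_arm --pt "0 0 0 0.87" --pt "0 0 0 0.87" --pt "0 0 0 0.87" --pt "0 0 0 0.87" --pt "0 0 0 0.87" --pt "0 0 0 0.84" --pt "0 -0.94 0 0" --pt "0 -0.94 0 0" --pt "0 -0.94 0 0" --pt "0 -0.94 0 0" --grip 40

```text
time_s: 29.0
tcp_pos: [0.4953, 0.1196, 0.3096]
ee_rot: [[-0.996, -0.085, -0.001], [-0.085, 0.996, -0.0], [0.001, -0.0, -1.0]]
wrist_force: [0.4, -0.8, -0.5]
gripper_width: 0.462
gripper_force: 0.0
```

Emit:
jog_arm --pt "0 -0.94 0 0" --pt "0 -0.94 0 0" --pt "0 -0.94 0 0" --pt "0 -0.94 0 0" --pt "0 -0.94 0 0" --pt "0 -0.94 0 0" --pt "0 -0.94 0 0" --pt "0 -0.94 0 0" --pt "0 -0.94 0 0" --pt "0 -0.94 0 0"

```text
time_s: 30.0
tcp_pos: [0.5113, -0.0677, 0.3096]
ee_rot: [[-0.996, -0.085, -0.001], [-0.085, 0.996, 0.0], [0.001, 0.0, -1.0]]
wrist_force: [-0.1, 0.5, -0.3]
gripper_width: 0.459
gripper_force: 0.0
```

Emit:
jog_arm --pt "0 -0.94 0.5 0" --pt "0 -0.92 0.7 0" --pt "0 0 0.3 0" --pt "0 0 0 0" --pt "0 0 0 0"

```text
time_s: 30.5
tcp_pos: [0.5148, -0.1035, 0.2801]
ee_rot: [[-0.996, -0.085, -0.0], [-0.085, 0.996, -0.0], [0.0, -0.0, -1.0]]
wrist_force: [0.5, 0.3, -1.1]
gripper_width: 0.458
gripper_force: 0.0
```

Run:
```python
from h import *
im,P=shot('wrist','w11'); h=handle(im,P,'black',(.5155,-.1025),rad=.02); print(h)
plan([.5155,-.1025,.0235],94.9)
c=h[0][1]; plan([*c,.0235],90+h[0][2])
```

```text
[]
t 30.55 g [ 0.5151 -0.1034  0.1169] yaw 94.93 w 39.7 gf 0.0 F [ 1.6 -0.1  0.3] 
 turn units 0.01 shift units [-0.03  0.04  4.67]Traceback (most recent call last):
  File "<stdin>", line 4, in <module>
IndexError: list index out of range
```

Run:
```python
from h import *
im=cv2.imread('pics/w11.png'); P=pose('wrist')
hsv=cv2.cvtColor(im,cv2.COLOR_BGR2HSV); m=((hsv[...,2]<60)&(hsv[...,1]<140)).astype(np.uint8); m[222:]=0
n,l,st,_=cv2.connectedComponentsWithStats(m)
for i in range(1,n):
    if st[i,4]>150:
        ys,xs=np.nonzero(l==i); w=unproj(P,np.c_[xs,ys],.013)[:,:2]; print(st[i].tolist(),w.mean(0),w.min(0),w.max(0),np.degrees(np.arctan(np.polyfit(w[:,0],w[:,1],1)[0])))
plan([.5155,-.1025,.0235],94.9)
```

```text
t 30.55 g [ 0.5151 -0.1034  0.1169] yaw 94.93 w 39.7 gf 0.0 F [ 1.6 -0.1  0.3] 
 turn units 0.01 shift units [-0.03  0.04  4.67]
```

Run:
```python
from h import *
P=pose('wrist'); im=cv2.imread('pics/w11.png')
for d in eyes.outline_of('wrist','tool_black')[:2]:
    ys,xs=np.nonzero(d['mask']); w=unproj(P,np.c_[xs,ys],.013)[:,:2]; print(round(d['conf'],2),len(xs),xs.min(),xs.max(),ys.min(),ys.max(),w.mean(0),w.min(0),w.max(0),np.degrees(np.arctan(np.polyfit(w[:,0],w[:,1],1)[0])))
u,v=proj(P,[.495,-.1045,.013])[0].astype(int); print(u,v,im[v,u-40:u+40:5].tolist())
```

```text
0.62 1479 242 258 155 265 [ 0.52356857 -0.10467342] [ 0.47585514 -0.11450993] [ 0.58616935 -0.09435198] 4.7084307432621735
0.41 4695 441 511 160 263 [0.50684155 0.10971988] [0.46033376 0.06775666] [0.56611597 0.15355146] 5.676136845009815
252 176 [[229, 170, 106], [229, 171, 105], [230, 171, 107], [230, 172, 107], [229, 172, 107], [229, 172, 105], [208, 154, 97], [83, 80, 81], [84, 82, 83], [77, 77, 79], [223, 166, 102], [223, 166, 102], [222, 164, 102], [230, 171, 107], [228, 171, 105], [228, 169, 105]]
```

Emit:
jog_arm --pt "0 -0.05 1 0" --pt "0 0 1 0" --pt "0 0 1 0" --pt "0 0 1 0" --pt "0 0 0.4 0" --pt "0 0 0.3 0" --pt "0 0 0 0"

```text
time_s: 31.3
tcp_pos: [0.515, -0.1047, 0.1859]
ee_rot: [[-0.996, -0.085, -0.0], [-0.085, 0.996, -0.0], [0.0, -0.0, -1.0]]
wrist_force: [-0.3, 0.0, -0.4]
gripper_width: 0.458
gripper_force: 0.0
```

Emit:
jog_arm --pt "0 0 0 0" --pt "0 0 0 0" --pt "0 0 0 0" --pt "0 0 0 0" --pt "0 0 0 0" --pt "0 0 0 0" --pt "0 0 0 0" --grip 4

```text
time_s: 32.0
tcp_pos: [0.515, -0.105, 0.1863]
ee_rot: [[-0.996, -0.085, 0.001], [-0.085, 0.996, -0.0], [-0.001, -0.0, -1.0]]
wrist_force: [-1.0, 1.3, 3.7]
gripper_width: 0.158
gripper_force: 30.0
```

Emit:
jog_arm --pt "0 0 -0.5 0" --pt "0 0 -1 0" --pt "0 0 -1 0" --pt "0 0 -1 0" --pt "0 0 -1 0" --pt "0 0 -1 0"

```text
time_s: 32.6
tcp_pos: [0.5145, -0.105, 0.2971]
ee_rot: [[-0.996, -0.085, -0.0], [-0.085, 0.996, 0.0], [0.0, 0.0, -1.0]]
wrist_force: [-0.4, -0.5, -0.4]
gripper_width: 0.158
gripper_force: 30.0
```

Run:
```python
from h import *
plan([*lane('black'),.137],118.7)
```

```text
t 32.6 g [ 0.5145 -0.105   0.1336] yaw 94.86 w 13.8 gf 30.0 F [-0.4 -0.5 -0.4] 
 turn units -5.2 shift units [-6.08  9.41 -0.17]
```

Emit:
jog_arm --pt "0 0 0 -0.87" --pt "0 0 0 -0.87" --pt "0 0 0 -0.87" --pt "0 0 0 -0.87" --pt "0 0 0 -0.86" --pt "0 0 0 -0.86" --pt "-0.61 0.94 0 0" --pt "-0.61 0.94 0 0" --pt "-0.61 0.94 0 0" --pt "-0.61 0.94 0 0"

```text
time_s: 33.6
tcp_pos: [0.5213, -0.0149, 0.2963]
ee_rot: [[-0.877, -0.48, -0.0], [-0.48, 0.877, 0.0], [0.0, 0.0, -1.0]]
wrist_force: [0.0, -0.2, -1.2]
gripper_width: 0.16
gripper_force: 30.0
```

Emit:
jog_arm --pt "-0.61 0.94 0 0" --pt "-0.61 0.94 0 0" --pt "-0.61 0.94 0 0" --pt "-0.61 0.94 0 0" --pt "-0.61 0.94 0 0" --pt "-0.61 0.94 0 0" --pt "0 0 0 0" --pt "0 0 0 0"

```text
time_s: 34.4
tcp_pos: [0.5313, 0.1186, 0.296]
ee_rot: [[-0.877, -0.481, -0.001], [-0.481, 0.877, -0.0], [0.001, 0.0, -1.0]]
wrist_force: [1.0, -1.5, 0.0]
gripper_width: 0.154
gripper_force: 30.0
```

Run:
```python
from h import *
im,P=shot('wrist','w12'); plan([*lane('black'),.036],118.7)
hsv=cv2.cvtColor(im,cv2.COLOR_BGR2HSV); m=((hsv[...,2]<105)&(hsv[...,1]<60)).astype(np.uint8); m[238:]=0;m=cv2.morphologyEx(m,cv2.MORPH_CLOSE,np.ones((5,5)))
n,l,st,_=cv2.connectedComponentsWithStats(m)
for i in range(1,n):
    if st[i,4]>100:
        ys,xs=np.nonzero(l==i); w=unproj(P,np.c_[xs,ys],.127)[:,:2]; print(st[i].tolist(),ys.min(), (w@CX).min(),(w@CY).min(),(w@CY).max())
```

```text
t 34.45 g [0.5311 0.1181 0.1325] yaw 118.7 w 13.6 gf 30.0 F [ 0.8 -0.  -1.2] 
 turn units -0.0 shift units [0.   0.02 4.82]
[315, 87, 47, 45, 938] 87 0.43262489838584167 -0.11937890342442797 -0.09691768885356876
[232, 132, 42, 7, 293] 132 0.45454480054022045 -0.16165377419244656 -0.14034702842542493
[225, 175, 55, 63, 1800] 175 0.47738499367580994 -0.16685944934979635 -0.1356150617043079
```

Emit:
jog_arm --pt "-0.2 0 1 0" --pt "0 0 1 0" --pt "0 0 1 0" --pt "0 0 1 0" --pt "0 0 0.5 0" --pt "0 0 0.3 0" --pt "0 0 0 0" --pt "0 0 0 0"

```text
time_s: 35.25
tcp_pos: [0.5354, 0.1204, 0.2007]
ee_rot: [[-0.877, -0.48, 0.001], [-0.48, 0.877, 0.0], [-0.001, -0.0, -1.0]]
wrist_force: [-0.1, -0.2, -1.1]
gripper_width: 0.155
gripper_force: 30.0
```

Emit:
jog_arm --pt "0 0 0 0" --pt "0 0 0 0" --pt "0 0 0 0" --pt "0 0 0 0" --pt "0 0 -0.5 0" --pt "0 0 -1 0" --pt "0 0 -1 0" --pt "0 0 -1 0" --pt "0 0 -1 0" --pt "0 0 -1 0" --grip 28

```text
time_s: 36.25
tcp_pos: [0.5349, 0.1204, 0.3116]
ee_rot: [[-0.877, -0.48, 0.001], [-0.48, 0.877, 0.0], [-0.001, -0.0, -1.0]]
wrist_force: [-0.3, 0.1, 0.5]
gripper_width: 0.322
gripper_force: 0.0
```

Run:
```python
from h import *
im,P=shot('wrist','w13')
im,P=shot('top','t3')
for c,n in dict(red=(.526,-.19),green=(.49,-.3)).items(): print(c,handle(im,P,c,n))
h=handle(im,P,'red',(.526,-.19))[0]; plan([*h[1],.145],90+h[2])
for c in ('yellow','black'):
  for d in eyes.outline_of('top','tool_'+c)[:2]:
    ys,xs=np.nonzero(d['mask']); w=unproj(P,np.c_[xs,ys],.024)[:,:2]; print(c,round(d['conf'],2),(w@CX).min(),(w@CX).max(),(w@CY).mean())
```

```text
red [(np.int32(101), [0.5263, -0.1901], -6.5, [12.3, 77.8])]
green [(np.int32(128), [0.4907, -0.297], -0.6, [12.6, 77.2])]
t 36.35 g [0.5369 0.1212 0.1503] yaw 118.75 w 27.9 gf 0.0 F [-0.4  1.   0.9] 
 turn units 7.69 shift units [ -1.23 -15.52   0.26]
```

Emit:
jog_arm --pt "0 0 0 0.855" --pt "0 0 0 0.855" --pt "0 0 0 0.855" --pt "0 0 0 0.855" --pt "0 0 0 0.855" --pt "0 0 0 0.855" --pt "0 0 0 0.855" --pt "0 0 0 0.855" --pt "0 0 0 0.855" --pt "0 0 0 0" --grip 40

```text
time_s: 37.45
tcp_pos: [0.5347, 0.1203, 0.3088]
ee_rot: [[-0.993, 0.114, -0.002], [0.114, 0.993, -0.001], [0.002, -0.001, -1.0]]
wrist_force: [-0.8, 0.5, -0.6]
gripper_width: 0.457
gripper_force: 0.0
```

Emit:
jog_arm --pt "-0.07 -0.91 0 0" --pt "-0.07 -0.91 0 0" --pt "-0.07 -0.91 0 0" --pt "-0.07 -0.91 0 0" --pt "-0.07 -0.91 0 0" --pt "-0.07 -0.91 0 0" --pt "-0.07 -0.91 0 0" --pt "-0.07 -0.91 0 0" --pt "-0.07 -0.91 0 0" --pt "-0.07 -0.91 0 0"

```text
time_s: 38.45
tcp_pos: [0.5275, -0.0635, 0.3095]
ee_rot: [[-0.994, 0.114, -0.001], [0.114, 0.994, -0.0], [0.001, -0.0, -1.0]]
wrist_force: [0.1, -0.4, -0.6]
gripper_width: 0.462
gripper_force: 0.0
```

Emit:
jog_arm --pt "-0.07 -0.91 0 0" --pt "-0.07 -0.91 0 0" --pt "-0.07 -0.91 0 0" --pt "-0.07 -0.91 0 0" --pt "-0.07 -0.91 0.3 0" --pt "-0.08 -0.91 0.6 0" --pt "-0.08 -0.92 0.6 0" --pt "0 0 0 0" --pt "0 0 0 0"

```text
time_s: 39.35
tcp_pos: [0.5232, -0.1906, 0.2795]
ee_rot: [[-0.993, 0.115, -0.001], [0.115, 0.993, 0.0], [0.001, -0.0, -1.0]]
wrist_force: [-0.0, -0.9, -0.0]
gripper_width: 0.455
gripper_force: 0.0
```

Run:
```python
from h import *
im,P=shot('wrist','w14'); h=handle(im,P,'red',(.526,-.19),rad=.04); print(h)
c=h[0][1]; plan([*c,.0230],90+h[0][2])
```

```text
[(np.int32(1204), [0.5272, -0.1913], -6.2, [13.3, 80.9])]
t 39.4 g [ 0.5234 -0.1901  0.1165] yaw 83.45 w 40.2 gf 0.0 F [ 0.1  0.7 -0.6] 
 turn units -0.08 shift units [-0.19 -0.04  4.68]
```

Emit:
jog_arm --pt "-0.19 -0.04 1 -0.08" --pt "0 0 1 0" --pt "0 0 1 0" --pt "0 0 1 0" --pt "0 0 0.4 0" --pt "0 0 0.3 0" --pt "0 0 0 0"

```text
time_s: 40.1
tcp_pos: [0.5275, -0.1909, 0.186]
ee_rot: [[-0.994, 0.107, -0.0], [0.107, 0.994, -0.0], [0.0, -0.0, -1.0]]
wrist_force: [0.4, -0.2, -0.6]
gripper_width: 0.46
gripper_force: 0.0
```

Emit:
jog_arm --pt "0 0 0 0" --pt "0 0 0 0" --pt "0 0 0 0" --pt "0 0 0 0" --pt "0 0 0 0" --pt "0 0 0 0" --pt "0 0 0 0" --grip 4

```text
time_s: 40.8
tcp_pos: [0.5275, -0.1912, 0.1864]
ee_rot: [[-0.994, 0.108, 0.001], [0.108, 0.994, -0.0], [-0.001, -0.0, -1.0]]
wrist_force: [-1.1, 0.4, 2.4]
gripper_width: 0.155
gripper_force: 30.0
```

Emit:
jog_arm --pt "0 0 -0.5 0" --pt "0 0 -1 0" --pt "0 0 -1 0" --pt "0 0 -1 0" --pt "0 0 -1 0" --pt "0 0 -1 0"

```text
time_s: 41.4
tcp_pos: [0.5271, -0.1911, 0.2971]
ee_rot: [[-0.994, 0.108, 0.0], [0.108, 0.994, 0.0], [-0.0, 0.0, -1.0]]
wrist_force: [0.9, 0.5, -0.6]
gripper_width: 0.154
gripper_force: 30.0
```

Run:
```python
from h import *
plan([*lane('red'),.137],118.7)
```

```text
t 41.4 g [ 0.5271 -0.1911  0.1336] yaw 83.79 w 13.4 gf 30.0 F [ 0.9  0.5 -0.6] 
 turn units -7.62 shift units [-7.6  20.09 -0.17]
```

Emit:
jog_arm --pt "0 0 0 -0.85" --pt "0 0 0 -0.85" --pt "0 0 0 -0.85" --pt "0 0 0 -0.85" --pt "0 0 0 -0.85" --pt "0 0 0 -0.85" --pt "0 0 0 -0.84" --pt "0 0 0 -0.84" --pt "0 0 0 -0.84" --pt "-0.36 0.96 0 0"

```text
time_s: 42.4
tcp_pos: [0.5245, -0.1718, 0.2962]
ee_rot: [[-0.878, -0.48, 0.0], [-0.48, 0.878, -0.0], [-0.0, -0.0, -1.0]]
wrist_force: [-0.7, 0.8, -0.0]
gripper_width: 0.155
gripper_force: 30.0
```

Emit:
jog_arm --pt "-0.36 0.96 0 0" --pt "-0.36 0.96 0 0" --pt "-0.36 0.96 0 0" --pt "-0.36 0.96 0 0" --pt "-0.36 0.96 0 0" --pt "-0.36 0.96 0 0" --pt "-0.36 0.96 0 0" --pt "-0.36 0.96 0 0" --pt "-0.36 0.96 0 0" --pt "-0.36 0.96 0 0"

```text
time_s: 43.4
tcp_pos: [0.4949, 0.0328, 0.2963]
ee_rot: [[-0.877, -0.48, 0.0], [-0.48, 0.877, 0.0], [-0.0, 0.0, -1.0]]
wrist_force: [0.3, 0.6, -0.1]
gripper_width: 0.154
gripper_force: 30.0
```

Emit:
jog_arm --pt "-0.36 0.96 0 0" --pt "-0.36 0.96 0 0" --pt "-0.36 0.96 0 0" --pt "-0.36 0.96 0 0" --pt "-0.36 0.96 0 0" --pt "-0.36 0.96 0 0" --pt "-0.36 0.96 0 0" --pt "-0.36 0.96 0 0" --pt "-0.36 0.9 0 0" --pt "0 0 0 0"

```text
time_s: 44.4
tcp_pos: [0.4695, 0.2154, 0.2964]
ee_rot: [[-0.876, -0.483, 0.001], [-0.483, 0.876, 0.001], [-0.001, 0.0, -1.0]]
wrist_force: [0.2, -0.7, -0.7]
gripper_width: 0.159
gripper_force: 30.0
```

Run:
```python
from h import *
im,P=shot('wrist','w15'); plan([*lane('red'),.036],118.7)
hsv=cv2.cvtColor(im,cv2.COLOR_BGR2HSV); m=(((hsv[...,0]<8)|(hsv[...,0]>172))&(hsv[...,1]>120)).astype(np.uint8); m[238:]=0;m=cv2.morphologyEx(m,cv2.MORPH_CLOSE,np.ones((5,5)))
n,l,st,_=cv2.connectedComponentsWithStats(m)
for i in range(1,n):
    if st[i,4]>100:
        ys,xs=np.nonzero(l==i); w=unproj(P,np.c_[xs,ys],.127)[:,:2]; print(st[i].tolist(),(w@CX).min(),(w@CY).min(),(w@CY).max())
```

```text
t 44.45 g [0.4694 0.2144 0.1327] yaw 118.82 w 13.4 gf 30.0 F [ 0.3 -0.4 -1.2] 
 turn units 0.03 shift units [-0.39  0.92  4.83]
[252, 141, 42, 7, 262] 0.4517931465032413 -0.03683734550243273 -0.015271409985400667
[240, 180, 41, 58, 1927] 0.4729051480945646 -0.04364889817533272 -0.021384917692376153
```

Emit:
jog_arm --pt "-0.4 0.92 0 0" --pt "0 0 1 0.03" --pt "0 0 1 0" --pt "0 0 1 0" --pt "0 0 1 0" --pt "0 0 0.5 0" --pt "0 0 0.3 0" --pt "0 0 0 0" --pt "0 0 0 0"

```text
time_s: 45.35
tcp_pos: [0.4681, 0.2338, 0.2006]
ee_rot: [[-0.878, -0.479, 0.001], [-0.479, 0.878, 0.001], [-0.001, 0.0, -1.0]]
wrist_force: [0.6, -0.4, 0.2]
gripper_width: 0.154
gripper_force: 30.0
```

Emit:
jog_arm --pt "0 0 0 0" --pt "0 0 0 0" --pt "0 0 0 0" --pt "0 0 0 0" --pt "0 0 -0.5 0" --pt "0 0 -1 0" --pt "0 0 -1 0" --pt "0 0 -1 0" --pt "0 0 -1 0" --pt "0 0 -1 0" --grip 28

```text
time_s: 46.35
tcp_pos: [0.4677, 0.2336, 0.3116]
ee_rot: [[-0.878, -0.479, 0.001], [-0.479, 0.878, 0.001], [-0.001, 0.0, -1.0]]
wrist_force: [0.3, 0.2, 0.5]
gripper_width: 0.318
gripper_force: 0.0
```

Run:
```python
from h import *
shot('wrist','w16')
im,P=shot('top','t4')
h=handle(im,P,'green',(.4907,-.297))[0]; print(h); plan([*h[1],.145],90+h[2])
```

```text
(np.int32(128), [0.4907, -0.297], -0.6, [12.6, 77.2])
t 46.45 g [0.4694 0.2349 0.1501] yaw 118.63 w 28.0 gf 0.0 F [ 0.2 -0.6  0.6] 
 turn units 6.38 shift units [ -1.34 -26.58   0.25]
```

Emit:
jog_arm --pt "0 0 0 0.8" --pt "0 0 0 0.8" --pt "0 0 0 0.8" --pt "0 0 0 0.8" --pt "0 0 0 0.8" --pt "0 0 0 0.8" --pt "0 0 0 0.8" --pt "0 0 0 0.78" --pt "-0.05 -0.98 0 0" --pt "-0.05 -0.98 0 0" --grip 40

```text
time_s: 47.45
tcp_pos: [0.469, 0.1936, 0.3095]
ee_rot: [[-1.0, 0.01, -0.001], [0.01, 1.0, -0.001], [0.001, -0.001, -1.0]]
wrist_force: [-0.3, -0.4, -0.3]
gripper_width: 0.459
gripper_force: 0.0
```

Emit:
jog_arm --pt "-0.05 -0.98 0 0" --pt "-0.05 -0.98 0 0" --pt "-0.05 -0.98 0 0" --pt "-0.05 -0.98 0 0" --pt "-0.05 -0.98 0 0" --pt "-0.05 -0.98 0 0" --pt "-0.05 -0.98 0 0" --pt "-0.05 -0.98 0 0" --pt "-0.05 -0.98 0 0" --pt "-0.05 -0.98 0 0"

```text
time_s: 48.45
tcp_pos: [0.4764, -0.0032, 0.3097]
ee_rot: [[-1.0, 0.011, -0.001], [0.011, 1.0, -0.0], [0.001, -0.0, -1.0]]
wrist_force: [0.5, -0.4, 0.2]
gripper_width: 0.462
gripper_force: 0.0
```

Emit:
jog_arm --pt "-0.05 -0.98 0 0" --pt "-0.05 -0.98 0 0" --pt "-0.05 -0.98 0 0" --pt "-0.05 -0.98 0 0" --pt "-0.05 -0.98 0 0" --pt "-0.05 -0.98 0 0" --pt "-0.05 -0.98 0 0" --pt "-0.05 -0.98 0 0" --pt "-0.05 -0.98 0 0" --pt "-0.05 -0.98 0 0"

```text
time_s: 49.45
tcp_pos: [0.4839, -0.1991, 0.3096]
ee_rot: [[-1.0, 0.011, -0.001], [0.011, 1.0, 0.0], [0.001, 0.0, -1.0]]
wrist_force: [-0.0, 0.0, -0.3]
gripper_width: 0.46
gripper_force: 0.0
```

Emit:
jog_arm --pt "-0.05 -0.98 0.3 0" --pt "-0.05 -0.98 0.4 0" --pt "-0.05 -0.98 0.4 0" --pt "-0.05 -0.98 0.4 0" --pt "0 -0.1 0 0" --pt "0 0 0 0"

```text
time_s: 50.05
tcp_pos: [0.4872, -0.2787, 0.2796]
ee_rot: [[-1.0, 0.013, -0.001], [0.013, 1.0, 0.0], [0.001, 0.0, -1.0]]
wrist_force: [-0.7, 0.6, 0.2]
gripper_width: 0.458
gripper_force: 0.0
```

Run:
```python
from h import *
im,P=shot('wrist','w17'); h=handle(im,P,'green',(.4907,-.297),rad=.04); print(h)
c=h[0][1]; plan([*c,.0230],90+h[0][2])
```

```text
[(np.int32(1220), [0.4925, -0.2989], -0.2, [14.1, 80.3])]
t 50.1 g [ 0.4873 -0.2782  0.1165] yaw 89.33 w 40.1 gf 0.0 F [ 0.8 -0.5  0.6] 
 turn units -0.1 shift units [-0.26 -1.04  4.67]
```

Emit:
jog_arm --pt "-0.26 -1 0 -0.1" --pt "0 -0.04 1 0" --pt "0 0 1 0" --pt "0 0 1 0" --pt "0 0 1 0" --pt "0 0 0.4 0" --pt "0 0 0.3 0" --pt "0 0 0 0"

```text
time_s: 50.9
tcp_pos: [0.4931, -0.2987, 0.186]
ee_rot: [[-1.0, 0.003, -0.0], [0.003, 1.0, 0.0], [0.0, 0.0, -1.0]]
wrist_force: [-0.1, 0.5, -0.5]
gripper_width: 0.46
gripper_force: 0.0
```

Emit:
jog_arm --pt "0 0 0 0" --pt "0 0 0 0" --pt "0 0 0 0" --pt "0 0 0 0" --pt "0 0 0 0" --pt "0 0 0 0" --pt "0 0 0 0" --grip 4

```text
time_s: 51.6
tcp_pos: [0.4931, -0.299, 0.1863]
ee_rot: [[-1.0, 0.003, 0.0], [0.003, 1.0, -0.0], [-0.0, -0.0, -1.0]]
wrist_force: [-0.8, 0.0, 3.9]
gripper_width: 0.16
gripper_force: 30.0
```

Emit:
jog_arm --pt "0 0 -0.5 0" --pt "0 0 -1 0" --pt "0 0 -1 0" --pt "0 0 -1 0" --pt "0 0 -1 0" --pt "0 0 -1 0"

```text
time_s: 52.2
tcp_pos: [0.4927, -0.2989, 0.2971]
ee_rot: [[-1.0, 0.003, 0.0], [0.003, 1.0, 0.0], [-0.0, 0.0, -1.0]]
wrist_force: [0.3, -0.4, 0.1]
gripper_width: 0.159
gripper_force: 30.0
```

Run:
```python
from h import *
plan([*lane('green'),.137],118.7)
```

```text
t 52.2 g [ 0.4927 -0.2989  0.1336] yaw 89.8 w 13.8 gf 30.0 F [ 0.3 -0.4  0.1] 
 turn units -6.31 shift units [-11.69  19.58  -0.17]
```

Emit:
jog_arm --pt "0 0 0 -0.79" --pt "0 0 0 -0.79" --pt "0 0 0 -0.79" --pt "0 0 0 -0.79" --pt "0 0 0 -0.79" --pt "0 0 0 -0.79" --pt "0 0 0 -0.79" --pt "0 0 0 -0.78" --pt "-0.58 0.98 0 0" --pt "-0.58 0.98 0 0"

```text
time_s: 53.2
tcp_pos: [0.4942, -0.2533, 0.2961]
ee_rot: [[-0.878, -0.479, -0.0], [-0.479, 0.878, 0.0], [0.0, 0.0, -1.0]]
wrist_force: [0.2, 1.2, -0.8]
gripper_width: 0.155
gripper_force: 30.0
```

Emit:
jog_arm --pt "-0.58 0.98 0 0" --pt "-0.58 0.98 0 0" --pt "-0.58 0.98 0 0" --pt "-0.58 0.98 0 0" --pt "-0.58 0.98 0 0" --pt "-0.58 0.98 0 0" --pt "-0.58 0.98 0 0" --pt "-0.58 0.98 0 0" --pt "-0.58 0.98 0 0" --pt "-0.58 0.98 0 0"

```text
time_s: 54.2
tcp_pos: [0.5017, -0.025, 0.2963]
ee_rot: [[-0.877, -0.481, 0.0], [-0.481, 0.877, 0.0], [-0.0, 0.0, -1.0]]
wrist_force: [0.5, -0.4, 0.6]
gripper_width: 0.156
gripper_force: 30.0
```

Emit:
jog_arm --pt "-0.58 0.98 0 0" --pt "-0.58 0.98 0 0" --pt "-0.58 0.98 0 0" --pt "-0.58 0.98 0 0" --pt "-0.58 0.98 0 0" --pt "-0.58 0.98 0 0" --pt "-0.58 0.98 0 0" --pt "-0.58 0.97 0 0" --pt "0 0 0 0" --pt "0 0 0 0"

```text
time_s: 55.2
tcp_pos: [0.5078, 0.1562, 0.296]
ee_rot: [[-0.877, -0.481, -0.0], [-0.481, 0.877, -0.0], [0.001, 0.0, -1.0]]
wrist_force: [-0.1, -0.2, 0.1]
gripper_width: 0.156
gripper_force: 30.0
```

Run:
```python
from h import *
im,P=shot('wrist','w18'); plan([*lane('green'),.036],118.7)
hsv=cv2.cvtColor(im,cv2.COLOR_BGR2HSV); m=((hsv[...,0]>40)&(hsv[...,0]<88)&(hsv[...,1]>90)).astype(np.uint8); m[238:]=0;m=cv2.morphologyEx(m,cv2.MORPH_CLOSE,np.ones((5,5)))
n,l,st,_=cv2.connectedComponentsWithStats(m)
for i in range(1,n):
    if st[i,4]>100:
        ys,xs=np.nonzero(l==i); w=unproj(P,np.c_[xs,ys],.127)[:,:2]; print(st[i].tolist(),(w@CX).min(),(w@CY).min(),(w@CY).max())
```

```text
t 55.25 g [0.5077 0.1557 0.1325] yaw 118.72 w 13.6 gf 30.0 F [-0.5 -0.3  0.1] 
 turn units 0.01 shift units [-0.12  0.    4.82]
[281, 0, 231, 151, 540] 0.39276490086641364 -0.09390303278581776 0.03019313978670673
[232, 135, 41, 7, 287] 0.4535548238689293 -0.11749835275276481 -0.0966351725786465
[241, 177, 23, 38, 849] 0.47598341701858576 -0.11322181221754556 -0.10082301875735136
[240, 220, 25, 18, 431] 0.5011360352220968 -0.11395000327843703 -0.10009831563194431
```

Emit:
jog_arm --pt "-0.22 0 1 0" --pt "0 0 1 0" --pt "0 0 1 0" --pt "0 0 1 0" --pt "0 0 0.5 0" --pt "0 0 0.3 0" --pt "0 0 0 0" --pt "0 0 0 0"

```text
time_s: 56.05
tcp_pos: [0.5123, 0.1582, 0.2007]
ee_rot: [[-0.877, -0.481, 0.001], [-0.481, 0.877, 0.001], [-0.001, -0.0, -1.0]]
wrist_force: [0.0, -0.3, 0.1]
gripper_width: 0.161
gripper_force: 30.0
```

Emit:
jog_arm --pt "0 0 0 0" --pt "0 0 0 0" --pt "0 0 0 0" --pt "0 0 0 0" --pt "0 0 -0.5 0" --pt "0 0 -1 0" --pt "0 0 -1 0" --pt "0 0 -1 0" --pt "0 0 -1 0" --pt "0 0 -1 0" --grip 26

```text
time_s: 57.05
tcp_pos: [0.5118, 0.1581, 0.3116]
ee_rot: [[-0.877, -0.481, 0.001], [-0.481, 0.877, 0.0], [-0.001, 0.0, -1.0]]
wrist_force: [-0.5, 0.5, -1.0]
gripper_width: 0.293
gripper_force: 0.0
```

Emit:
jog_arm --pt "0 0.5 -1 0" --pt "0 0.5 -1 0" --pt "0 0.5 -1 0" --pt "0 0.5 -1 0" --pt "0 0 -1 0" --pt "0 0 -1 0" --pt "0 0 0 0" --pt "0 0 0 0"

```text
time_s: 57.85
tcp_pos: [0.4923, 0.1931, 0.4304]
ee_rot: [[-0.877, -0.481, 0.0], [-0.481, 0.877, 0.001], [-0.001, 0.001, -1.0]]
wrist_force: [0.5, -0.3, 0.1]
gripper_width: 0.294
gripper_force: 0.0
```

Run:
```python
from h import *
im,P=shot('wrist','w19'); plan([.4154,.1311,.15],118.7)
a=cv2.resize(im[80:240,130:380],None,fx=3.1,fy=3.1,interpolation=cv2.INTER_CUBIC); cv2.imwrite('pics/w19c.png',a)
```

```text
t 57.9 g [0.4921 0.193  0.266 ] yaw 118.71 w 26.3 gf 0.0 F [ 0.2  0.4 -0.2] 
 turn units 0.0 shift units [ 4.85 -0.87  5.8 ]
```

View pics/w19c.png

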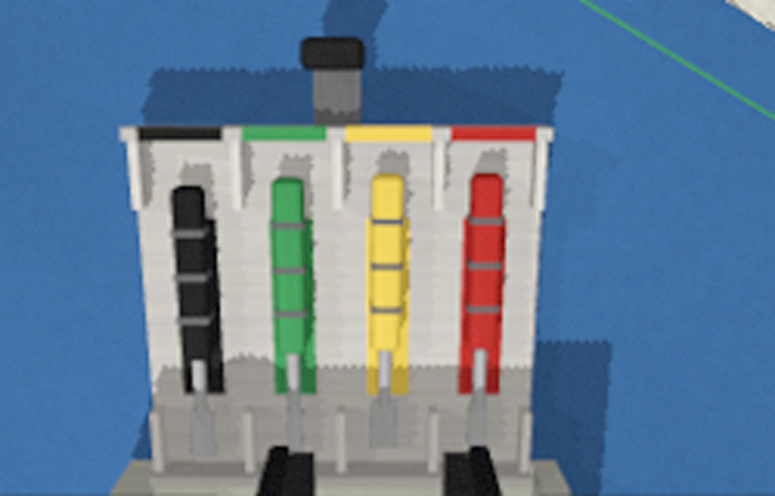

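All four tools lie straight in their own lanes, with handles at the front and blades towards the cabinet. Next I grip the tab again and push the tray home.

Emit:
jog_arm --pt "0.8 -0.14 0.6 0" --pt "0.8 -0.14 0.6 0" --pt "0.8 -0.14 0.6 0" --pt "0.8 -0.14 0.8 0" --pt "0.8 -0.14 0.9 0" --pt "0.8 -0.14 0.9 0" --pt "0 0 1 0" --pt "0 0 0.4 0" --pt "0 0 0 0" --pt "0 0 0 0" --grip 45

```text
time_s: 58.9
tcp_pos: [0.4171, 0.1327, 0.3142]
ee_rot: [[-0.877, -0.481, 0.0], [-0.481, 0.877, -0.0], [-0.0, -0.0, -1.0]]
wrist_force: [-0.4, 0.2, 0.3]
gripper_width: 0.52
gripper_force: 0.0
```

Run:
```python
from h import *
im,P=shot('wrist','w20'); plan([.4161,.1313,.056],118.7)
h=cv2.cvtColor(im,cv2.COLOR_BGR2HSV); m=((h[...,2]<110)&(h[...,1]<90)).astype(np.uint8); m[236:]=0
n,l,st,_=cv2.connectedComponentsWithStats(m)
for i in range(1,n):
    if st[i,4]>150: 
        x,y,w,hh,a=st[i]; q=unproj(P,[(x,y+hh),(x+w,y+hh)],.066)[:,:2]; print(st[i].tolist(),q@CX,q@CY)
```

```text
t 58.95 g [0.4173 0.1329 0.151 ] yaw 118.74 w 45.0 gf 0.0 F [-0.4  0.4 -0.3] 
 turn units 0.01 shift units [ 0.09 -0.04  4.75]
[238, 189, 27, 33, 759] [0.44572441 0.44570728] [-0.09625287 -0.07268404]
[169, 223, 47, 13, 372] [0.45925106 0.45919435] [-0.15772268 -0.11596586]
[288, 223, 20, 13, 169] [0.45914592 0.45914069] [-0.05208454 -0.03433341]
```

Run:
```python
from h import *
for n,g,y,b in [('w1',(.5217,.1526,.2989),112.85,(245,210,290,226)),('w5',(.5557,.2064,.1453),119.03,(215,222,250,236)),('w6',(.505,.1802,.2719),118.74,(218,112,252,125)),('w19',(.4921,.193,.266),118.71,(205,115,240,128))]:
    a=np.radians(y); R=np.array([[-np.sin(a),np.cos(a),0],[np.cos(a),np.sin(a),0],[0,0,-1]])
    P=pose('wrist',dict(ee_rot=R,tcp_pos=[g[0],g[1],g[2]+G]))
    im=cv2.imread(f'pics/{n}.png'); u0,v0,u1,v1=b; h=cv2.cvtColor(im[v0:v1,u0:u1],cv2.COLOR_BGR2HSV)
    m=(h[...,0]>40)&(h[...,0]<88)&(h[...,1]>90); ys,xs=np.nonzero(m); w=unproj(P,np.c_[xs+u0,ys+v0],.032)[:,:2]
    print(n,len(xs),[np.round(unproj(P,[[xs.mean()+u0,ys.mean()+v0]],z)[0,:2]@CX,4) for z in (.014,.024,.032)],np.ptp(w@CX),np.ptp(w@CY))
```

```text
w1 65 [np.float64(0.6281), np.float64(0.6239), np.float64(0.6205)] 0.005037059712584835 0.033154170646755785
w5 160 [np.float64(0.6308), np.float64(0.6262), np.float64(0.6226)] 0.004501462859065386 0.030782511547218658
w6 109 [np.float64(0.4673), np.float64(0.4668), np.float64(0.4664)] 0.005105942128385721 0.034271313041760676
w19 110 [np.float64(0.4657), np.float64(0.4651), np.float64(0.4647)] 0.0050725264954029625 0.03390985392792491
```

Emit:
jog_arm --pt "-0.1 0 1 0" --pt "0 0 1 0" --pt "0 0 1 0" --pt "0 0 1 0" --pt "0 0 0.7 0" --pt "0 0 0 0"

```text
time_s: 59.55
tcp_pos: [0.4184, 0.1334, 0.2191]
ee_rot: [[-0.877, -0.481, -0.002], [-0.481, 0.877, -0.002], [0.003, -0.0, -1.0]]
wrist_force: [-0.9, 0.0, 0.1]
gripper_width: 0.517
gripper_force: 0.0
```

Emit:
jog_arm --pt "0 0 0 0" --pt "0 0 0 0" --pt "0 0 0 0" --pt "0 0 0 0" --pt "0 0 0 0" --pt "0 0 0 0" --grip 10

```text
time_s: 60.15
tcp_pos: [0.4189, 0.1331, 0.2208]
ee_rot: [[-0.877, -0.481, 0.002], [-0.481, 0.877, 0.0], [-0.002, -0.001, -1.0]]
wrist_force: [3.4, -4.9, 1.2]
gripper_width: 0.273
gripper_force: 30.0
```

Emit:
jog_arm --pt "0.1 0 0 0" --pt "0.1 0 0 0" --pt "0 0 0 0" --pt "0 0 0 0"

```text
time_s: 60.55
tcp_pos: [0.4177, 0.1324, 0.2208]
ee_rot: [[-0.876, -0.482, 0.009], [-0.482, 0.876, 0.004], [-0.009, -0.001, -1.0]]
wrist_force: [13.4, -4.4, -9.4]
gripper_width: 0.269
gripper_force: 30.0
```

Emit:
jog_arm --pt "0.1 0 0 0" --pt "0.1 0 0 0" --pt "0 0 0 0" --pt "0 0 0 0"

```text
time_s: 60.95
tcp_pos: [0.4163, 0.1317, 0.2209]
ee_rot: [[-0.875, -0.483, 0.015], [-0.483, 0.876, 0.008], [-0.017, -0.0, -1.0]]
wrist_force: [23.7, -5.1, -20.4]
gripper_width: 0.271
gripper_force: 30.0
```

Pulling again, the force rises elastically with no movement, so the tray is at its stop. Now I push it home smoothly.

Emit:
jog_arm --pt "-0.2 0 0 0" --pt "-0.2 0 0 0" --pt "-0.2 0 0 0" --pt "-0.3 0 0 0" --pt "-0.4 0 0 0" --pt "-0.5 0 0 0" --pt "-0.6 0 0 0" --pt "-0.7 0 0 0" --pt "-0.7 0 0 0" --pt "-0.7 0 0 0"

```text
time_s: 61.95
tcp_pos: [0.4905, 0.1721, 0.2209]
ee_rot: [[-0.877, -0.481, -0.001], [-0.481, 0.877, -0.001], [0.001, -0.001, -1.0]]
wrist_force: [-1.5, -4.1, 5.3]
gripper_width: 0.275
gripper_force: 30.0
```

Emit:
jog_arm --pt "-0.7 0 0 0" --pt "-0.7 0 0 0" --pt "-0.6 0 0 0" --pt "-0.5 0 0 0" --pt "-0.4 0 0 0" --pt "-0.3 0 0 0" --pt "-0.3 0 0 0" --pt "-0.2 0 0 0" --pt "-0.2 0 0 0" --pt "0 0 0 0"

```text
time_s: 62.95
tcp_pos: [0.5597, 0.21, 0.2209]
ee_rot: [[-0.877, -0.481, 0.002], [-0.481, 0.877, -0.0], [-0.002, -0.001, -1.0]]
wrist_force: [1.7, -5.0, 3.0]
gripper_width: 0.27
gripper_force: 30.0
```

Run:
```python
from h import *
s,R,g,y=state(); print(g@[*CX,0],s['wrist_force'])
```

```text
0.5920435039450787 [ 1.71191259 -4.96976186  2.9849152 ]
```

Emit:
jog_arm --pt "-0.15 0 0 0" --pt "-0.15 0 0 0" --pt "-0.1 0 0 0" --pt "0 0 0 0" --pt "0 0 0 0"

```text
time_s: 63.45
tcp_pos: [0.5647, 0.2127, 0.2209]
ee_rot: [[-0.877, -0.48, -0.004], [-0.48, 0.877, -0.003], [0.005, -0.001, -1.0]]
wrist_force: [-4.3, -6.6, 8.8]
gripper_width: 0.271
gripper_force: 30.0
```

Emit:
jog_arm --pt "-0.15 0 0 0" --pt "-0.15 0 0 0" --pt "0 0 0 0" --pt "0 0 0 0"

```text
time_s: 63.85
tcp_pos: [0.5669, 0.214, 0.2207]
ee_rot: [[-0.877, -0.479, -0.015], [-0.479, 0.878, -0.01], [0.018, -0.001, -1.0]]
wrist_force: [-15.3, -9.8, 18.8]
gripper_width: 0.278
gripper_force: 30.0
```

Run:
```python
from h import *
s,R,g,y=state(); print(g@[*CX,0],s['wrist_force'],R[2])
```

```text
0.5970861592020813 [-15.25233534  -9.75997305  18.80882956] [ 0.01775357 -0.00124472 -0.99984162]
```

Emit:
jog_arm --pt "0.15 0 0 0" --pt "0.12 0 0 0" --pt "0 0 0 0" --pt "0 0 0 0"

```text
time_s: 64.25
tcp_pos: [0.5651, 0.213, 0.2208]
ee_rot: [[-0.877, -0.48, -0.005], [-0.48, 0.877, -0.004], [0.006, -0.001, -1.0]]
wrist_force: [-3.8, -5.8, 8.7]
gripper_width: 0.274
gripper_force: 30.0
```

Emit:
jog_arm --pt "0 0 0 0" --pt "0 0 0 0" --pt "0 0 0 0" --pt "0 0 0 0" --pt "0 0 -0.5 0" --pt "0 0 -1 0" --pt "0 0 -1 0" --pt "0 0 -1 0" --pt "0 0 -1 0" --pt "0 0 -1 0" --grip 45

```text
time_s: 65.25
tcp_pos: [0.5661, 0.2145, 0.3316]
ee_rot: [[-0.877, -0.481, 0.001], [-0.481, 0.877, 0.001], [-0.001, 0.0, -1.0]]
wrist_force: [-0.6, -0.3, -0.0]
gripper_width: 0.514
gripper_force: 0.0
```

Emit:
jog_arm --pt "-0.8 -0.9 -0.8 0" --pt "-0.8 -0.9 -0.8 0" --pt "-0.8 0 -0.8 0" --pt "-0.8 0 -0.8 0" --pt "-0.6 0 0 0" --pt "0 0 0 0" --pt "0 0 0 0" --grip 0

```text
time_s: 65.95
tcp_pos: [0.6498, 0.2193, 0.3936]
ee_rot: [[-0.877, -0.481, -0.001], [-0.481, 0.877, -0.0], [0.001, 0.0, -1.0]]
wrist_force: [0.3, 0.6, -0.2]
gripper_width: 0.024
gripper_force: 0.0
```

Run:
```python
from h import *
im,P=shot('wrist','w21'); s,R,g,y=state()
def blue(im,P,z):
    h=cv2.cvtColor(im,cv2.COLOR_BGR2HSV); near=proj(P,[.645,.176,z])[0]; m=((h[...,0]>105)&(h[...,0]<130)&(h[...,1]>170)).astype(np.uint8)
    n,l,st,c=cv2.connectedComponentsWithStats(m)
    for i in range(1,n):
        if 20<st[i,4]<4000 and np.linalg.norm(c[i]-near)<60: print(st[i].tolist(),unproj(P,[c[i]],z))
print('near',proj(P,[.645,.176,.105])); blue(im,P,.105)
it,Pt=shot('top','t5'); print('near',proj(Pt,[.645,.176,.105])); blue(it,Pt,.105)
for c in('wrist','top','scene'):
    eyes.capture('scene') if c=='scene' else 0
    print(c,[(np.round(d['centre'],4).tolist(),round(d['conf'],2)) for d in eyes.spot_in(c,'start_button_top')][:2])
print([(np.round(d['centre'],4).tolist(),round(d['conf'],2)) for d in eyes.spot_in('top','model')][:3])
plan([.645,.176,.2])
```

```text
near [[214.96319632 166.45477606]]
[202, 159, 29, 29, 547] [[0.647991   0.17941207 0.105     ]]
near [[209.66614451 163.81174934]]
[204, 158, 9, 9, 62] [[0.64930295 0.18019547 0.105     ]]
wrist [([0.652, 0.1752, 0.1078], 0.79), ([0.5851, 0.2172, 0.0297], 0.29)]
top []
scene [([0.6502, 0.1706, 0.1106], 0.49)]
[([0.6658, -0.0965, 0.0377], 0.81), ([0.5877, 0.2181, 0.0307], 0.73)]
t 66.3 g [0.6499 0.2192 0.2305] yaw 118.73 w 0.4 gf 0.0 F [ 0.1  0.9 -0.1] 
 turn units -0.0 shift units [ 1.25 -1.78  1.53]
```

Run:
```python
from h import *
plan([.648,.179,.135])
```

```text
t 66.3 g [0.6499 0.2192 0.2305] yaw 118.73 w 0.4 gf 0.0 F [ 0.1  0.9 -0.1] 
 turn units -0.0 shift units [ 1.05 -1.72  4.78]
```

Emit:
jog_arm --pt "0.5 -0.86 0 0" --pt "0.55 -0.86 0.5 0" --pt "0 0 1 0" --pt "0 0 1 0" --pt "0 0 1 0" --pt "0 0 1 0" --pt "0 0 0.28 0" --pt "0 0 0 0"

```text
time_s: 67.1
tcp_pos: [0.6481, 0.1785, 0.2976]
ee_rot: [[-0.877, -0.48, -0.002], [-0.48, 0.877, -0.001], [0.002, -0.0, -1.0]]
wrist_force: [0.1, -0.1, -0.4]
gripper_width: 0.008
gripper_force: 0.0
```

Emit:
jog_arm --pt "0 0 0.25 0" --pt "0 0 0.25 0" --pt "0 0 0 0" --pt "0 0 0 0"

```text
time_s: 67.5
tcp_pos: [0.6487, 0.1792, 0.2896]
ee_rot: [[-0.877, -0.481, 0.002], [-0.481, 0.877, 0.001], [-0.002, -0.001, -1.0]]
wrist_force: [1.4, -1.1, 2.3]
gripper_width: 0.004
gripper_force: 1.3
```

Emit:
jog_arm --pt "0 0 0.15 0" --pt "0 0 0.15 0" --pt "0 0 0 0" --pt "0 0 0 0"

```text
time_s: 67.9
tcp_pos: [0.6486, 0.1793, 0.2856]
ee_rot: [[-0.876, -0.482, 0.003], [-0.482, 0.876, 0.0], [-0.003, -0.001, -1.0]]
wrist_force: [-3.3, -0.3, 12.7]
gripper_width: 0.006
gripper_force: 6.1
```

Emit:
jog_arm --pt "0 0 0.12 0" --pt "0 0 0 0" --pt "0 0 0 0" --pt "0 0 0 0" --pt "0 0 0 0"

```text
time_s: 68.4
tcp_pos: [0.6484, 0.1793, 0.2854]
ee_rot: [[-0.876, -0.482, 0.004], [-0.482, 0.876, 0.0], [-0.004, -0.002, -1.0]]
wrist_force: [-5.8, -0.3, 20.6]
gripper_width: 0.002
gripper_force: 10.0
```

Emit:
jog_arm --pt "0 0 -0.5 0" --pt "0 0 -1 0" --pt "0 0 -1 0" --pt "0 0 -1 0" --pt "0 0 -1 0" --pt "0.5 0 -1 0" --pt "1 0 0 0" --pt "1 0 0 0" --pt "1 0 0 0" --pt "0 0 0 0"

```text
time_s: 69.4
tcp_pos: [0.5849, 0.1445, 0.3895]
ee_rot: [[-0.877, -0.48, -0.003], [-0.48, 0.877, -0.0], [0.003, 0.001, -1.0]]
wrist_force: [-0.2, 1.1, 0.5]
gripper_width: 0.004
gripper_force: 0.0
```

Run:
```python
from h import *
im,P=shot('wrist','w22'); s,R,g,y=state(); print(g,y,s['wrist_force'])
h=cv2.cvtColor(im,cv2.COLOR_BGR2HSV); m=(h[...,0]>40)&(h[...,0]<88)&(h[...,1]>90)
n,l,st,c=cv2.connectedComponentsWithStats(m.astype(np.uint8))
for i in range(1,n):
    if st[i,4]>30: print(st[i].tolist(),unproj(P,[c[i]],.032)[0,:2]@CX,unproj(P,[c[i]],.032)[0,:2]@CY)
im,P=shot('top','t6')
for n in('model','cork_pad','wax_box','bur_block','brush_cup'):
    eyes_=eyes.spot_in('top',n); print(n,[(np.round(d['centre'],4).tolist(),round(d['conf'],2)) for d in eyes_][:2])
for d in eyes.outline_of('top','model')[:3]:
    ys,xs=np.nonzero(d['mask']); w=unproj(P,np.c_[xs,ys],.03)[:,:2]; print(round(d['conf'],2),cv2.minAreaRect((w*1000).astype(np.float32)))
```

```text
[0.58585501 0.14508542 0.22614216] 118.7150918932197 [0.9749397  0.60057047 0.54496744]
[366, 0, 146, 100, 277] 0.44088288238905976 0.04771565162605585
[434, 170, 78, 94, 129] 0.6367308717168236 0.13147568170423582
[275, 211, 28, 4, 111] 0.631442310340328 -0.10709091782820927
model [([0.6699, -0.0986, 0.0372], 0.69)]
cork_pad [([0.6704, -0.096, 0.0038], 0.53)]
wax_box [([0.6658, -0.2959, 0.0256], 0.91), ([0.6695, -0.0941, 0.0071], 0.28)]
bur_block [([0.4927, -0.406, 0.0217], 0.78)]
brush_cup [([0.636, -0.4305, 0.0754], 0.55)]
0.83 ((670.5850830078125, -97.58158111572266), (57.636329650878906, 50.663021087646484), 8.100250244140625)
```

```bash
python3 -c "
from station import r
print(r.finish_job())"
```

```text
the job is handed in; nothing more can be done
None
```

I handed the job in at about 70 s: the model is upright on the cork pad, all four instruments are in their colour lanes, the tray is fully home, and the button was pressed down to its stop; no verdict came back.

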